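# Draw the tray out from under the water bath with the hook

## Robot

A 6-joint arm with a two-finger parallel gripper is mounted at the origin on the work surface. World frame = base frame: x ahead of the robot, y to its left, z up, the work surface at z = 0. Lengths are in mm, angles in rad, forces in N, time in s.
With the tool pointing down it reaches from about 325 to 850 mm from the base axis. Payload 4.4 kg.
Tool frame: the origin (TCP) lies midway between the tips of the shut fingers; the grasp point (between the pads) lies 19 mm behind it; z points along the fingers, y is the direction in which the jaws open and shut (so a half turn about z gives the same grasp; the last joint's range is limited). The gripper opens to 94 mm and grips with 3 to 60 N. Pads are 16 mm wide; open, the fingers measure 119 mm over their backs; the gripper's body (75 mm by 177 mm) begins 78 mm behind the grasp point.
Start: joints at [1.194, 0.207, 1.542, -0, 1.393, -0.15], TCP at [129.305, 560.274, 205.447] pointing down, gripper open.
Joint ranges: [-2.73, 2.73], [-0.86, 2.22], [0.23, 2.46], [-1.11, 4.25], [0.08, 2.63], [-2.82, 2.82]. Speed limits (rad/s): [2.79, 2.79, 3.14, 3.14, 3.14, 3.14].

## Interface

Orientations are given as a unit quaternion [w, x, y, z].
In Python, from cell import arm, eyes, workorder gives the robot as it stands.
- The arm moves only by the tool drive_tool, never from a script. Its argument "deltas" is a list of rows, each an object of numbers: "ax", "ay", "az": the turn, a rotation vector about the tool's x, y, z as a fraction of full scale; "dx", "dy", "dz": the shift along the tool's x, y, z as a fraction of full scale; "jaw": the closure, from -1 (fully open) to 1 (shut), so that 0 is half open. In form: [{"ax": .., "ay": .., "az": .., "dx": .., "dy": .., "dz": .., "jaw": ..}, ...]. A call has 1 to 5 rows; each row shifts and turns the pose as measured when the row begins, along the tool's axes as they then stand; what a row does not reach is not made up. Full scale, the value 1, is 50 cm for a shift and 180 degrees for a turn. A row lasts 1/10 s, in which the tool goes at most 50 mm and 8.59 degrees, less where a joint would pass 70% of its speed; a pose out of reach is approached as far as the arm can. A call with a number of a shift or a turn outside -1 to 1 is refused whole. A call with a gripper value outside its range is refused whole. The fingers move at their own pace and stop on an object; "grip_force" is the grip in N (left out, the last holds). Time passes only in rows, so rows that do not move let the fingers close. It gives the time, the measured TCP pose, the force and the opening at its end, in the units of the state.
- arm.get_state(): the state, without advancing time (a new reading comes with each control period).
- eyes.get_image(name): name is "scene" or "top"; returns a dict with "frame" (384x512x3 uint8, red, green, blue), "fx", "fy", "cx", "cy" (pixels), "view" (4x4, takes a point from world to camera coordinates). Camera axes: x right, y up, looking along -z (the intrinsics and any distortion apply to the point x, -y, -z); pixel columns grow to the right and rows downward; lengths in mm; the calibration is good to about 2 mm. A picture is of the moment at which its call begins. There is no depth.
- workorder.job_done(): hands the job in, once; it reports no verdict.
The state is a dict: "time": time; "joints": joint angles; "joint_vel": joint speeds; "joint_torque": joint torques, N m; "position": TCP position; "orientation": TCP orientation; "ft_force": force on the tool from outside, world axes, zero at the start; "ft_torque": the same for the moment, N m; "grip_width": opening from 0.0 (shut) to 1.0 (fully open).
Only numpy, scipy, OpenCV 4.12 (cv2) and the standard library are available. Lean on these libraries where they do the work, as an engineer would, in place of code of your own. Each camera call takes 0.05 s, during which the arm holds its last target.

## Task

Take the orange-handled hook out of its rest, catch it in the red pull loop of the steel tray under the water bath, and draw the tray out along its rails until it bears against the yellow stop bar; keep it pulled firmly against the bar, with some 10 N, for about a second, but never load the bar with more than 20 N. Then unhook without pushing the tray back in, and lay the hook back in its rest as it was. Only the hook may touch the tray, the two jars in it must stay standing, and the other things on the bench are to be left alone.

Things in the scene. Friction and masses are not known exactly. Their poses are not given: they have to be found in the camera images.
- bath: Fixed white water bath on legs, with rails in front. Origin on the bench under the middle of the deck's front edge; x points in under the deck along the rails (the tray is drawn out to -x). Deck: x 0 to 190, 270 wide, 120 to 170 above the bench, flask on it to 242. Bed plate (6 thick) and rails reach to x -165; rails 32 high, 154 apart inside, 178 outside.
- tray: Loose open steel tray, 120 (x) by 150 (y) by 48 high, walls 5, on the bed between the rails with 2 of play each side. About 0.57 kg with its jars; drags with an unknown 2 to 6 N. Origin level with its underside, 41 below the loop's centre; axes as the bath's; front wall's outer face at x 19.5.
- loop (a point): Centre of the opening of the tray's red pull loop: flat, level, of round bar 6 thick, open above and below, 47 above the bench. The opening is 39 in x by 26 in y; the bar to pull on lies at x -19.5 to -25.5 from here, the tray's front wall at +19.5. Free below down to 23 above the bench.
- stop: Adjustable rigid stop: dark clamp blocks outside the rails (origin on the bench, at bath x -120, axes as the bath's) and a yellow bar across the bed, 12 thick, top 23 above the bench. The bar's face towards the tray lies anywhere from x -20 to +20: not measured, different each time, to be found by feel. The tray meets it after 70 to 138 of travel.
- hook_grip (a point): Centre of the hook tool's orange handle, a bar 130 (x) by 20 (y) by 24 high; tool loose, 0.16 kg, lying level in its rest, handle centre 72 above the bench. x points along the tool to the hook, z up. Grip it across y at its middle, between the forks, firmly (80 N or more) so that it does not turn under the pull.
- hook_end (a point): On the centre line of the hook's down-turned leg, at x 113, z -17 from the handle's centre. Steel rod 8 thick: straight ahead at z 0 to x 113, down to z -31, then back to a tip at x 101, z -34 (centre lines; lowest point z -38). From above the turned part covers x 97 to 117. With the loop's bar at about z -17 the leg pulls and the tip passes under the bar.
- rest: Fixed rest of the hook tool: black base 150 by 80 by 8, two blue forks at x -50 and +50 (10 thick), slots 25 wide, open upwards, slot floor 60 above the bench, straight to 76, flared to 91. Origin at the centre of its underside; the tool lies along its x, hook to +x, handle centred between the forks.
- seat (a point): Where the handle's centre lies when the tool is in the rest: 72 above the rest's origin, axes as the rest's.
- jar_a: Amber jar, 48 across, 70 high, loose, standing in the tray; origin at the centre of its underside.
- jar_b: Clear jar, 48 across, 70 high, loose, standing in the tray; origin at the centre of its underside.
- motor: Grey finned motor on a foot 110 by 80, 100 high, with a shaft end to its -x; origin under its centre. Leave alone.
- clamp_ring: Black ring 90 across, 18 high; origin under its centre. Leave alone.
- wrench: Steel wrench lying flat; leave alone.
- parts_bin: Blue open bin 140 by 100 by 50; origin under its centre. Leave alone.
- fitting: Brass pipe fitting 28 across, 40 high; origin under its centre. Leave alone.
- valve_wheel: Black hand wheel 100 across, 46 high; origin under its centre. Leave alone.
Not all that is in view belongs to the job. Leave any turquoise look-alike of the rest alone.

How it is judged:
By the outcome, as a careful person would: the job done as asked, in the order asked, and still so for the second after the job is handed in, with the robot touching nothing.
It also fails if it takes over 64 s, if anything falls off the work surface, if the arm or the gripper's body presses on something with over 40 N, if the wrist force passes 120 N, or if a joint passes its speed limit or range.

## Working session

There is one attempt and no reset: what is moved stays moved. The work goes in short steps, Python scripts to look and compute and a tool call to move; the robot and the scene stay as the last step left them, time stands still between calls to the robot, and variables do not carry over. Pictures are saved under pics/ and viewed, and the job is handed in when it is done.

Besides the shell and the picture viewer there is one more tool, called after "Request:" as name(argument=value, ...), one argument or row to a line, values as JSON. drive_tool: Moves the arm, as the interface text tells. Shift numbers are shares of 50 cm and turn numbers shares of 180 degrees, none past 1 either way. Its arguments: {"type":"object","properties":{"deltas":{"type":"array","items":{"type":"object","properties":{"ax":{"type":"number","minimum":-1,"maximum":1},"ay":{"type":"number","minimum":-1,"maximum":1},"az":{"type":"number","minimum":-1,"maximum":1},"dx":{"type":"number","minimum":-1,"maximum":1},"dy":{"type":"number","minimum":-1,"maximum":1},"dz":{"type":"number","minimum":-1,"maximum":1},"jaw":{"type":"number"}}}},"grip_force":{"type":"number"}},"required":["deltas"]}

```bash
ls; mkdir -p pics; python3 - <<'E'
from cell import arm, eyes, workorder
import cv2
print(arm.get_state())
for n in ["scene","top"]:
    d=eyes.get_image(n); cv2.imwrite(f"pics/{n}0.png",cv2.resize(d["frame"][:,:,::-1],(800,600),interpolation=cv2.INTER_CUBIC))
    print({k:v for k,v in d.items() if k!="frame"})
E
```

```text
pics
{'time': 0.0, 'joints': array([ 1.19348088e+00,  2.07411971e-01,  1.54289111e+00, -2.55302693e-05,
        1.39349056e+00, -1.50512028e-01]), 'joint_vel': array([ 0.00063101, -0.00049352,  0.00035412,  0.00126889,  0.00045827,
        0.00021803]), 'joint_torque': array([-8.14717005e-04, -3.70882952e+01, -2.81417710e+01,  6.99069095e-02,
        3.62885941e-02, -1.78155660e-04]), 'position': array([129.03301804, 559.53655745, 204.32516862]), 'orientation': array([-2.74948064e-04,  1.13156490e-01,  9.93576569e-01, -1.06566773e-03]), 'ft_force': array([ 0.35230119, -0.45646826,  0.31480564]), 'ft_torque': array([ 0.05981196, -0.01538371, -0.01349564]), 'grip_width': 0.9993822092023821}
{'fx': 359.72187613204125, 'fy': 359.72187613204125, 'cx': 256.9824279225296, 'cy': 196.1745809561353, 'view': array([[ 9.07168368e-01,  4.20719556e-01, -6.37245874e-03,
        -4.24828889e+02],
       [-3.85917273e-01,  8.37970781e-01,  3.85840418e-01,
         1.97506984e+02],
       [ 1.67670543e-01, -3.47562980e-01,  9.22543530e-01,
        -1.36727106e+03],
       [ 0.00000000e+00,  0.00000000e+00,  0.00000000e+00,
         1.00000000e+00]])}
{'fx': 358.98235727430085, 'fy': 358.98235727430085, 'cx': 257.61368346752715, 'cy': 191.27050653666282, 'view': array([[ 1.80371736e-02, -9.99834140e-01, -2.52032003e-03,
        -3.19104858e+01],
       [ 9.73052313e-01,  1.69743590e-02,  2.29958839e-01,
        -4.98496985e+02],
       [-2.29877917e-01, -6.60021073e-03,  9.73197092e-01,
        -1.21779378e+03],
       [ 0.00000000e+00,  0.00000000e+00,  0.00000000e+00,
         1.00000000e+00]])}
```

View pics/scene0.png

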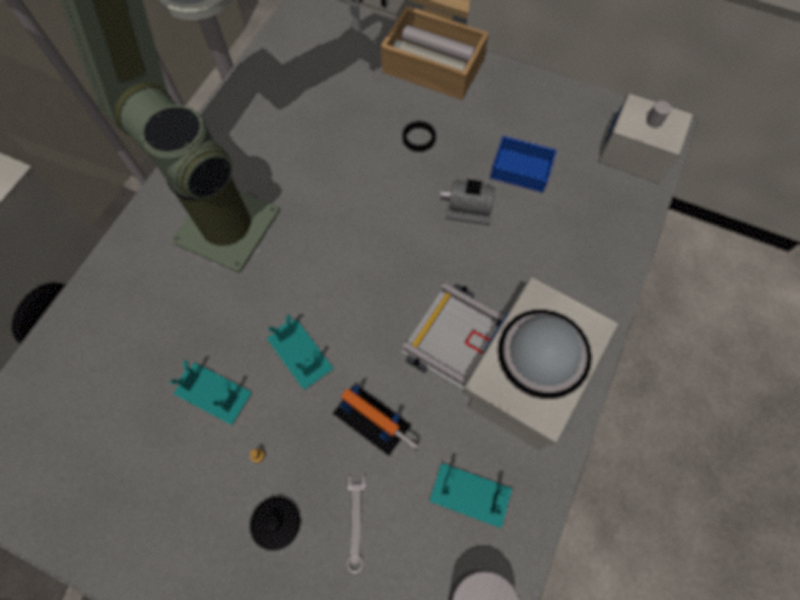

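View pics/top0.png

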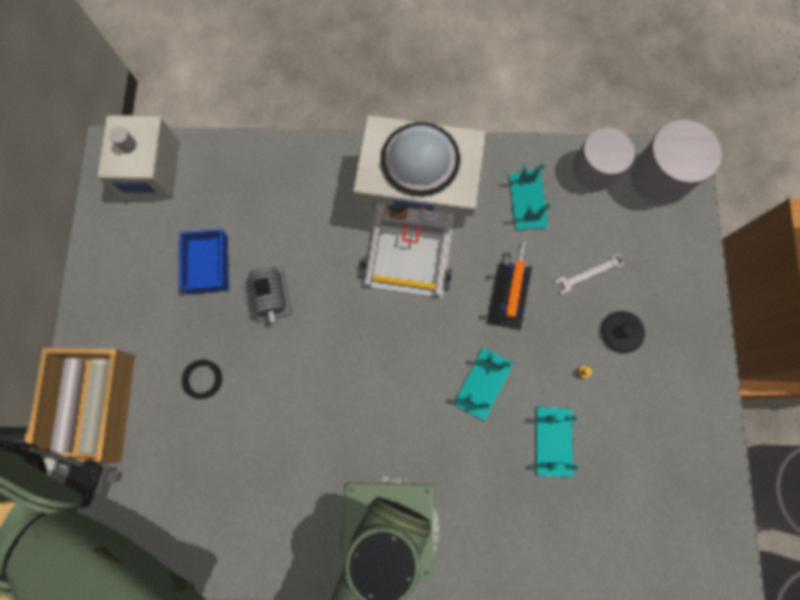

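The scene shows the orange hook in the black rest (top view, about 515,288), the red loop at (411,233), the yellow bar at (403,283), and turquoise decoys around them. I'll measure these by colour masks.

```bash
cat > h.py <<'E'
from cell import arm, eyes, workorder
import cv2, numpy as np
def cast(d,uv,z):
    V=d["view"];R=V[:3,:3];c=-R.T@V[:3,3]
    uv=np.atleast_2d(np.asarray(uv,float))
    r=np.c_[(uv[:,0]-d["cx"])/d["fx"],-(uv[:,1]-d["cy"])/d["fy"],-np.ones(len(uv))]@R
    return c+r*((z-c[2])/r[:,2])[:,None]
def proj(d,P):
    p=np.atleast_2d(P)@d["view"][:3,:3].T+d["view"][:3,3]
    return np.c_[d["cx"]+d["fx"]*p[:,0]/-p[:,2], d["cy"]-d["fy"]*p[:,1]/-p[:,2]]
def tri(d1,u1,d2,u2):
    A=[];b=[]
    for d,u in((d1,u1),(d2,u2)):
        V=d["view"];R=V[:3,:3];c=-R.T@V[:3,3]
        r=np.array([(u[0]-d["cx"])/d["fx"],-(u[1]-d["cy"])/d["fy"],-1])@R;r/=np.linalg.norm(r)
        M=np.eye(3)-np.outer(r,r);A.append(M);b.append(M@c)
    return np.linalg.lstsq(np.vstack(A),np.hstack(b),rcond=None)[0]
def mask(d,lo,hi):
    return cv2.inRange(cv2.cvtColor(d["frame"],cv2.COLOR_RGB2HSV),lo,hi)
def big(m):
    n,l,s,c=cv2.connectedComponentsWithStats(m)
    return [(s[i].tolist(),c[i].round(2).tolist()) for i in np.argsort(-s[1:,4])+1 if s[i,4]>6],l
def crop(d,x0,y0,x1,y1,name,k=8):
    cv2.imwrite("pics/"+name,cv2.resize(d["frame"][y0:y1,x0:x1,::-1],None,fx=k,fy=k,interpolation=cv2.INTER_CUBIC))
E
python3 - <<'E'
from h import *
S=eyes.get_image("scene");T=eyes.get_image("top")
for n,d in(("S",S),("T",T)):
    for c,lo,hi in(("orange",(5,150,90),(15,255,255)),("yellow",(18,120,90),(30,255,255)),("red",(0,120,60),(4,255,255)),("red2",(172,120,60),(180,255,255))):
        b,l=big(mask(d,lo,hi))
        print(n,c,b[:4])
crop(T,220,110,350,220,"tc.png",6);crop(S,200,170,360,300,"sc.png",5)
E
```

```text
S orange [([219, 249, 36, 30, 317], [236.6, 263.41])]
S yellow [([264, 188, 24, 34, 117], [275.42, 204.77]), ([161, 288, 8, 8, 45], [164.07, 291.2])]
S red [([298, 212, 15, 14, 36], [303.69, 217.44])]
S red2 []
T orange [([475, 243, 37, 11, 264], [495.14, 248.34]), ([324, 167, 12, 36, 254], [329.48, 184.76]), ([505, 128, 7, 44, 168], [509.02, 142.93])]
T yellow [([239, 177, 40, 8, 134], [258.8, 180.45]), ([0, 322, 8, 13, 56], [2.39, 326.39]), ([370, 235, 8, 7, 48], [373.5, 237.79]), ([0, 382, 6, 2, 11], [2.27, 382.55])]
T red [([258, 144, 2, 10, 15], [258.47, 148.53]), ([267, 145, 2, 7, 12], [267.42, 147.58])]
T red2 []
```

View pics/tc.png

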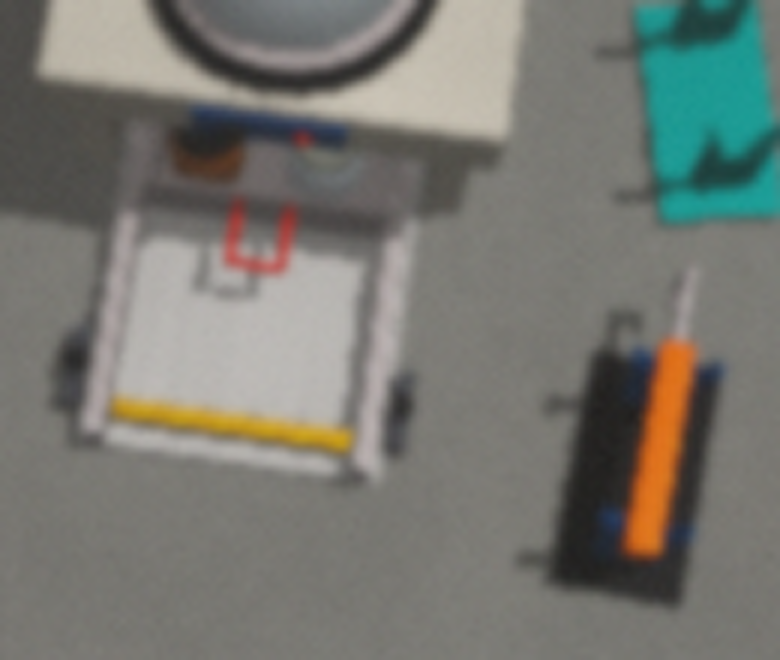

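View pics/sc.png

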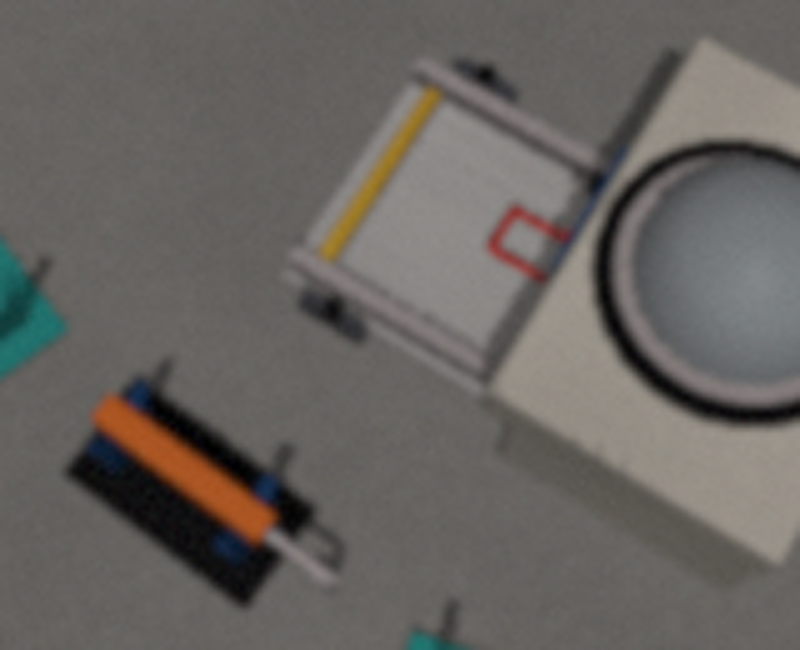

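```bash
python3 - <<'E'
from h import *
S=eyes.get_image("scene");T=eyes.get_image("top")
def pca(P):
    m=P.mean(0);u,s,v=np.linalg.svd(P-m,full_matrices=False);return m,v[0]
def sel(m,x0,y0,x1,y1):
    ys,xs=np.nonzero(m);k=(xs>=x0)&(xs<x1)&(ys>=y0)&(ys<y1);return np.c_[xs,ys][k].astype(float)
for n,d,box,ybox,rbox in(("S",S,(200,240,275,300),(255,180,295,230),(290,205,325,230)),("T",T,(315,160,345,210),(230,170,285,190),(250,138,272,160))):
    p=sel(mask(d,(4,120,70),(17,255,255)),*box)
    P=cast(d,p,82)[:,:2];m,v=pca(P);v=v*np.sign(v[0]);a=np.degrees(np.arctan2(v[1],v[0]))
    t=(P-m)@v;w=(P-m)@[-v[1],v[0]]
    print(n,"handle",m.round(1),"yaw",a.round(2),"ext",t.min().round(1),t.max().round(1),np.percentile(w,[1,99]).round(1),"mid",(m+v*(t.min()+t.max())/2).round(1))
    p=sel(mask(d,(17,90,80),(32,255,255)),*ybox)
    P=cast(d,p,21)[:,:2];m,v=pca(P);v=v*np.sign(v[1]);t=(P-m)@v
    print(n,"bar",m.round(1),"yaw bath",(np.degrees(np.arctan2(v[1],v[0]))-90).round(2),t.min().round(1),t.max().round(1))
    p=sel(cv2.bitwise_or(mask(d,(0,70,50),(6,255,255)),mask(d,(170,70,50),(180,255,255))),*rbox)
    P=cast(d,p,48)[:,:2]
    print(n,"red",len(P),P.mean(0).round(1)); 
    b=np.radians(-5)
    if 1:
        np.save(f"red{n}.npy",P)
E
python3 - <<'E'
import sys;sys.path.insert(0,'.')
E
```

```text
S handle [ 527.8 -277.2] yaw -11.33 ext -67.1 65.3 [-12.5  12.6] mid [ 526.9 -277. ]
S bar [551.5 -25.5] yaw bath -7.48 -72.9 76.1
S red 80 [660.4 -39. ]
T handle [ 520.6 -274. ] yaw -11.79 ext -66.2 68.0 [-13.3  13.3] mid [ 521.5 -274.2]
T bar [548.8 -25.3] yaw bath -7.65 -72.9 76.9
T red 84 [659.5 -39. ]
```

```bash
python3 - <<'E'
from h import *
S=eyes.get_image("scene");T=eyes.get_image("top")
def sel(m,x0,y0,x1,y1):
    ys,xs=np.nonzero(m);k=(xs>=x0)&(xs<x1)&(ys>=y0)&(ys<y1);return np.c_[xs,ys][k].astype(float)
a=np.radians(-11.6);v=np.array([np.cos(a),np.sin(a)]);w=np.array([-v[1],v[0]])
O=np.array([524,-275.5])
for n,d,box in(("S",S,(200,240,275,300)),("T",T,(315,160,345,210))):
    c=-d["view"][:3,:3].T@d["view"][:3,3]
    print(n,"cam",c.round(0),"in tool axes",((c[:2]-O)@v).round(),((c[:2]-O)@w).round())
    p=sel(mask(d,(4,120,70),(17,255,255)),*box)
    for z in(60,84):
        P=cast(d,p,z)[:,:2]-O;t=P@v;q=P@w
        # edge profile: per-slice extremes (median over slices)
        k=abs(t)<50
        bins=np.digitize(t,np.arange(-48,49,8))
        e=np.array([(q[bins==i].min(),q[bins==i].max()) for i in range(1,13)])
        print(z,"t",t.min().round(1),t.max().round(1),"w med",np.median(e,0).round(1), "slopes(deg)",np.degrees(np.polyfit(np.arange(12)*8,e,1)[0]).round(1))
# loop in bath axes
b=np.radians(-7.56);X=np.array([np.cos(b),np.sin(b)]);Y=np.array([-X[1],X[0]])
for n in "ST":
    P=np.load(f"red{n}.npy");x=P@X;y=P@Y
    i=x<x.min()+6
    print(n,"xmin",np.sort(x)[:3].round(1),"front bar x mean",x[i].mean().round(1),"y range",y.min().round(1),y.max().round(1),"front yrange",y[i].min().round(1),y[i].max().round(1))
# rails / deck edge crops
crop(S,245,170,330,260,"sb.png",9);crop(T,225,120,300,195,"tb.png",8);crop(S,205,240,280,300,"sh.png",10)
E
```

```text
S cam [ 691. -462. 1182.] in tool axes 201.0 -149.0
60 t -68.3 66.7 w med [-10.2  14.7] slopes(deg) [0.3 0.3]
84 t -62.6 69.6 w med [-13.2  11.2] slopes(deg) [-0.2  0.6]
T cam [ 206.  -31. 1300.] in tool axes -361.0 175.0
60 t -64.6 72.0 w med [-15.5  10.4] slopes(deg) [ 0.1 -0.1]
84 t -70.3 63.7 w med [-11.6  13.9] slopes(deg) [ 0.6 -1.1]
S xmin [640.3 640.7 641. ] front bar x mean 643.3 y range 28.4 68.8 front yrange 29.9 66.5
T xmin [637.7 638.2 638.8] front bar x mean 640.6 y range 26.1 69.3 front yrange 33.2 67.0
```

View pics/sb.png

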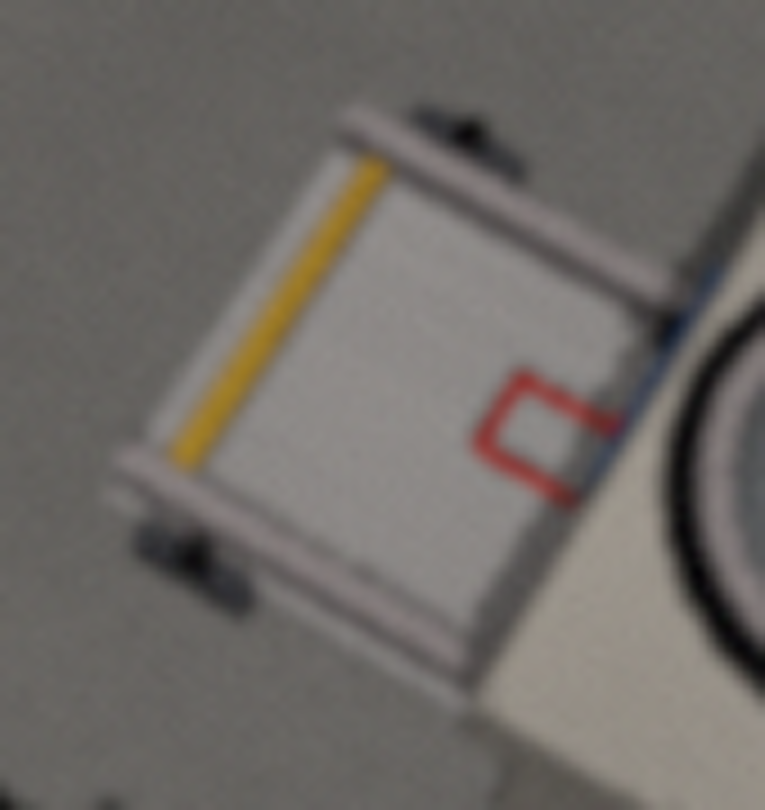

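View pics/tb.png

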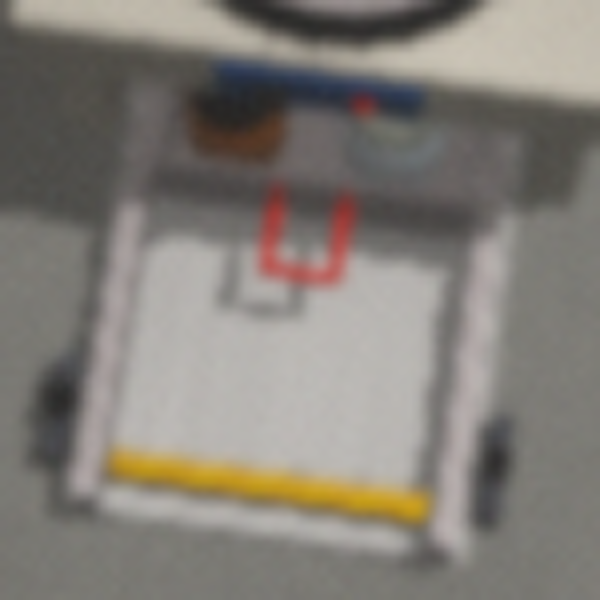

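View pics/sh.png

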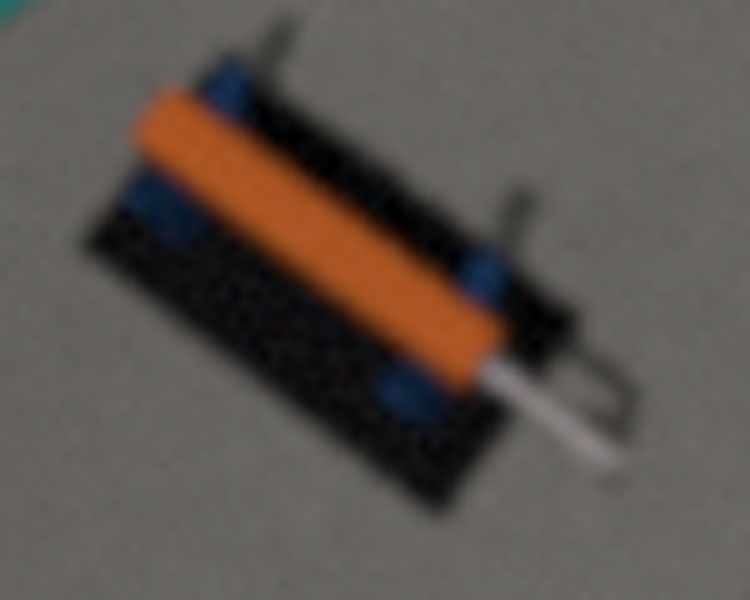

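```bash
cat >> h.py <<'E'
from scipy.spatial.transform import Rotation as Ro
def where(target=None,yaw=None):
    """target TCP pos, yaw = wanted world angle (deg) of tool y minus 90"""
    s=arm.get_state();q=s["orientation"];R=Ro.from_quat([q[1],q[2],q[3],q[0]]).as_matrix()
    y=np.degrees(np.arctan2(R[1,1],R[0,1]))-90
    print("t",round(s["time"],2),"pos",s["position"].round(1),"yaw",y.round(2),"tilt z",R[:2,2].round(4),"F",s["ft_force"].round(2),"M",s["ft_torque"].round(3),"w",round(s["grip_width"]*94,1),"j",s["joints"].round(2))
    if target is not None:
        d=R.T@(np.array(target,float)-s["position"]);print("delta mm (tool)",d.round(1),"frac",(d/500).round(4))
    if yaw is not None:
        # desired R: y at yaw+90, z down
        a=np.radians(yaw+90);Y=np.array([np.cos(a),np.sin(a),0]);Z=np.array([0,0,-1.]);D=np.c_[np.cross(Y,Z),Y,Z]
        r=Ro.from_matrix(R.T@D).as_rotvec();print("rot deg",np.degrees(r).round(2),"frac",(r/np.pi).round(4))
E
python3 - <<'E'
from h import *
where([400,220,220],-11.3)
E
```

```text
t 0.4 pos [129.3 560.2 205.3] yaw -12.99 tilt z [-0.0001 -0.0003] F [0.12 0.64 0.56] M [ 0.018 -0.009 -0.024] w 94.2 j [ 1.19  0.21  1.54 -0.    1.39 -0.15]
delta mm (tool) [-340.3 -270.6  -14.6] frac [-0.6805 -0.5412 -0.0293]
rot deg [-0.02 -0.   -1.69] frac [-0.0001 -0.     -0.0094]
```

Request:
drive_tool(
  deltas=[
    {"dx": -0.076,"dy": -0.06,"dz": -0.006,"az": -0.0094,"jaw": -1},
    {"dx": -0.076,"dy": -0.06,"dz": -0.006,"jaw": -1},
    {"dx": -0.076,"dy": -0.06,"dz": -0.006,"jaw": -1},
    {"dx": -0.076,"dy": -0.06,"dz": -0.006,"jaw": -1},
    {"dx": -0.076,"dy": -0.06,"dz": -0.006,"jaw": -1},
  ],
  grip_force=60,
)

```text
schema error: expected keys ax, ay, az, dx, dy, dz, jaw
```

Request:
drive_tool(
  deltas=[
    {"dx": -0.076,"dy": -0.06,"jaw": -1},
    {"dx": -0.076,"dy": -0.06,"jaw": -1},
    {"dx": -0.076,"dy": -0.06,"jaw": -1},
    {"dx": -0.076,"dy": -0.06,"jaw": -1},
    {"jaw": -1},
  ],
)

```text
schema error: expected keys ax, ay, az, dx, dy, dz, jaw
```

```bash
python3 - <<'E'
from h import *
where([524.8,-275.7,150],-11.3)
E
```

```text
t 0.4 pos [129.3 560.2 205.3] yaw -12.99 tilt z [-0.0001 -0.0003] F [0.12 0.64 0.56] M [ 0.018 -0.009 -0.024] w 94.2 j [ 1.19  0.21  1.54 -0.    1.39 -0.15]
delta mm (tool) [-573.3 -725.5   55.5] frac [-1.1466 -1.4511  0.111 ]
rot deg [-0.02 -0.   -1.69] frac [-0.0001 -0.     -0.0094]
```

All keys are required in every row.

Request:
drive_tool(
  deltas=[
    {"ax": 0,"ay": 0,"dx": -0.076,"dy": -0.06,"dz": -0.006,"az": -0.0094,"jaw": -1},
    {"ax": 0,"ay": 0,"az": 0,"dx": -0.076,"dy": -0.06,"dz": -0.006,"jaw": -1},
    {"ax": 0,"ay": 0,"az": 0,"dx": -0.076,"dy": -0.06,"dz": -0.006,"jaw": -1},
    {"ax": 0,"ay": 0,"az": 0,"dx": -0.076,"dy": -0.06,"dz": -0.006,"jaw": -1},
    {"ax": 0,"ay": 0,"az": 0,"dx": -0.076,"dy": -0.06,"dz": -0.006,"jaw": -1},
  ],
  grip_force=60,
)

```text
time: 0.9
position: [286.6, 374.1, 219.8]
orientation: [-0.0, 0.091, 0.996, 0.001]
ft_force: [0.8, -0.2, 0.6]
grip_width: 0.999
```

Request:
drive_tool(
  deltas=[
    {"ax": 0,"ay": 0,"az": 0,"dx": -0.076,"dy": -0.06,"dz": 0,"jaw": -1},
    {"ax": 0,"ay": 0,"az": 0,"dx": -0.076,"dy": -0.06,"dz": 0,"jaw": -1},
    {"ax": 0,"ay": 0,"az": 0,"dx": -0.076,"dy": -0.06,"dz": 0,"jaw": -1},
    {"ax": 0,"ay": 0,"az": 0,"dx": -0.076,"dy": -0.06,"dz": 0,"jaw": -1},
  ],
)

```text
time: 1.3
position: [418.2, 223.1, 221.9]
orientation: [0.002, 0.091, 0.996, 0.003]
ft_force: [0.2, 1.1, -0.9]
grip_width: 0.999
```

```bash
python3 - <<'E'
from h import *
where([524.8,-275.7,150],-11.3)
E
```

```text
t 1.3 pos [418.2 223.1 221.9] yaw -10.42 tilt z [0.0053 0.0047] F [ 0.2   1.13 -0.91] M [ 0.022 -0.055  0.043] w 93.9 j [ 0.31 -0.03  1.76  0.    1.4  -1.08]
delta mm (tool) [-194.8 -471.7   70.1] frac [-0.3895 -0.9433  0.1402]
rot deg [0.32 0.25 0.88] frac [0.0018 0.0014 0.0049]
```

Request:
drive_tool(
  deltas=[
    {"ax": 0,"ay": 0,"az": 0.0049,"dx": -0.038,"dy": -0.092,"dz": 0,"jaw": -1},
    {"ax": 0,"ay": 0,"az": 0,"dx": -0.038,"dy": -0.092,"dz": 0,"jaw": -1},
    {"ax": 0,"ay": 0,"az": 0,"dx": -0.038,"dy": -0.092,"dz": 0,"jaw": -1},
    {"ax": 0,"ay": 0,"az": 0,"dx": -0.038,"dy": -0.092,"dz": 0,"jaw": -1},
    {"ax": 0,"ay": 0,"az": 0,"dx": -0.038,"dy": -0.092,"dz": 0,"jaw": -1},
  ],
)

```text
time: 1.8
position: [469.4, -21.8, 222.8]
orientation: [0.006, 0.099, 0.995, 0.003]
ft_force: [0.5, -0.0, 0.6]
grip_width: 1.0
```

Request:
drive_tool(
  deltas=[
    {"ax": 0,"ay": 0,"az": 0,"dx": -0.038,"dy": -0.092,"dz": 0.015,"jaw": -1},
    {"ax": 0,"ay": 0,"az": 0,"dx": -0.038,"dy": -0.092,"dz": 0.015,"jaw": -1},
    {"ax": 0,"ay": 0,"az": 0,"dx": -0.038,"dy": -0.092,"dz": 0.015,"jaw": -1},
    {"ax": 0,"ay": 0,"az": 0,"dx": -0.038,"dy": -0.092,"dz": 0.015,"jaw": -1},
    {"ax": 0,"ay": 0,"az": 0,"dx": 0,"dy": 0,"dz": 0,"jaw": -1},
  ],
)

```text
time: 2.3
position: [507.6, -221.6, 194.6]
orientation: [0.009, 0.103, 0.995, 0.002]
ft_force: [-0.1, 0.4, -0.2]
grip_width: 0.999
```

```bash
python3 - <<'E'
from h import *
where([524.8,-275.7,150],-11.3)
E
```

```text
t 2.3 pos [ 507.6 -221.6  194.6] yaw -11.79 tilt z [0.0181 0.0019] F [-0.1   0.41 -0.24] M [-0.002  0.051  0.037] w 93.9 j [-0.58  0.16  1.62  0.01  1.35 -1.94]
delta mm (tool) [-27.1 -49.7  44.8] frac [-0.0542 -0.0994  0.0897]
rot deg [ 0.31  1.   -0.49] frac [ 0.0017  0.0055 -0.0027]
```

Request:
drive_tool(
  deltas=[
    {"ax": 0.0017,"ay": 0.0055,"az": -0.0027,"dx": -0.027,"dy": -0.05,"dz": 0.03,"jaw": -1},
    {"ax": 0,"ay": 0,"az": 0,"dx": -0.027,"dy": -0.05,"dz": 0.03,"jaw": -1},
    {"ax": 0,"ay": 0,"az": 0,"dx": 0,"dy": 0,"dz": 0,"jaw": -1},
  ],
)

```text
time: 2.6
position: [524.7, -277.4, 164.3]
orientation: [0.0, 0.099, 0.995, 0.001]
ft_force: [-0.9, 0.1, -0.8]
grip_width: 0.999
```

```bash
python3 - <<'E'
from h import *
where([524.8,-275.7,100],-11.3)
d=eyes.get_image("top");crop(d,280,130,380,230,"t2.png",7)
d=eyes.get_image("scene");crop(d,180,200,300,300,"s2.png",6)
E
```

```text
t 2.6 pos [ 524.7 -277.4  164.3] yaw -11.4 tilt z [0.0003 0.0013] F [-0.95  0.08 -0.79] M [ 0.085 -0.002 -0.014] w 93.9 j [-0.63  0.28  1.54  0.    1.32 -2.01]
delta mm (tool) [ 0.3  1.6 64.3] frac [0.0005 0.0031 0.1287]
rot deg [ 0.08  0.   -0.1 ] frac [ 0.0004  0.     -0.0005]
```

View pics/s2.png

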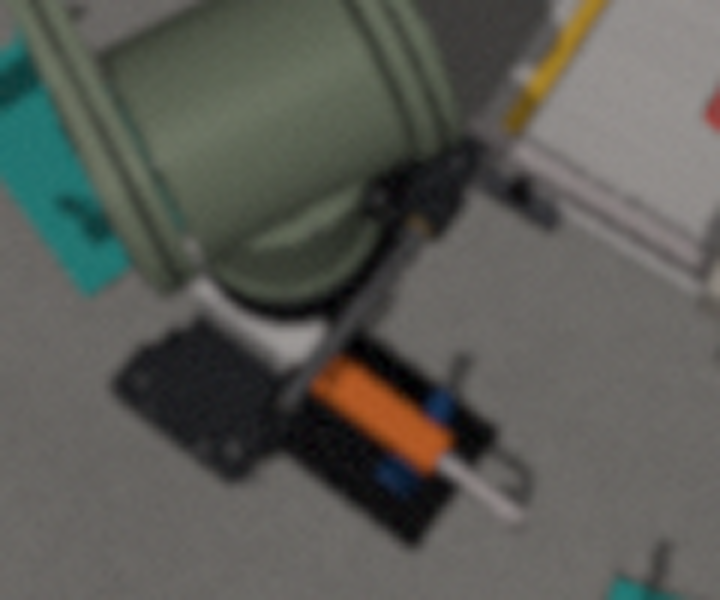

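View pics/t2.png

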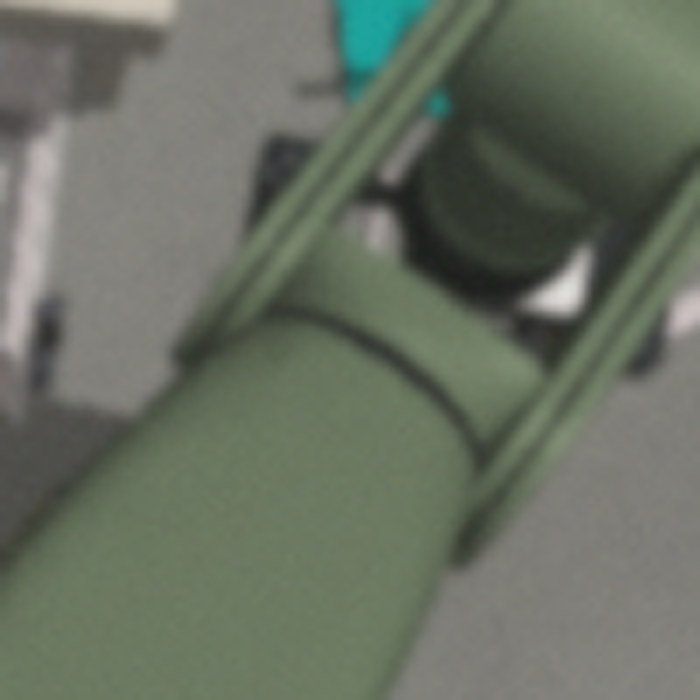

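The gripper is centred over the handle. Lowering to it.

Request:
drive_tool(
  deltas=[
    {"ax": 0.0004,"ay": 0,"az": 0,"dx": 0,"dy": -0.003,"dz": 0.08,"jaw": -1},
    {"ax": 0,"ay": 0,"az": 0,"dx": 0,"dy": 0,"dz": 0.08,"jaw": -1},
    {"ax": 0,"ay": 0,"az": 0,"dx": 0,"dy": 0,"dz": 0.04,"jaw": -1},
    {"ax": 0,"ay": 0,"az": 0,"dx": 0,"dy": 0,"dz": 0,"jaw": -1},
  ],
)

```text
time: 3.1
position: [528.8, -272.4, 70.3]
orientation: [0.006, 0.096, 0.995, -0.001]
ft_force: [-0.7, -0.2, 0.5]
grip_width: 1.0
```

```bash
python3 - <<'E'
from h import *
where([524.8,-275.7,51],-11.3)
E
```

```text
t 3.1 pos [ 528.8 -272.4   70.3] yaw -10.98 tilt z [ 0.0108 -0.0038] F [-0.71 -0.18  0.54] M [ 0.023  0.023 -0.021] w 94.0 j [-0.62  0.38  1.62  0.    1.13 -2.  ]
delta mm (tool) [ 3.5 -3.9 19.2] frac [ 0.007  -0.0078  0.0385]
rot deg [-0.1   0.65  0.32] frac [-0.0005  0.0036  0.0018]
```

Request:
drive_tool(
  deltas=[
    {"ax": -0.0005,"ay": 0.0036,"az": 0.0018,"dx": 0.007,"dy": -0.0078,"dz": 0.026,"jaw": -1},
    {"ax": 0,"ay": 0,"az": 0,"dx": 0,"dy": 0,"dz": 0.012,"jaw": -1},
    {"ax": 0,"ay": 0,"az": 0,"dx": 0,"dy": 0,"dz": 0,"jaw": -1},
  ],
)

```text
time: 3.4
position: [526.8, -274.8, 54.3]
orientation: [0.002, 0.097, 0.995, -0.001]
ft_force: [0.3, 0.2, 0.2]
grip_width: 1.001
```

```bash
python3 - <<'E'
from h import *
where([524.8,-275.7,51],-11.3)
E
```

```text
t 3.4 pos [ 526.8 -274.8   54.3] yaw -11.17 tilt z [ 0.0039 -0.0028] F [0.26 0.17 0.24] M [-0.012  0.025 -0.026] w 94.1 j [-0.63  0.41  1.62  0.    1.11 -2.  ]
delta mm (tool) [ 1.8 -1.3  3.3] frac [ 0.0035 -0.0025  0.0066]
rot deg [-0.11  0.25  0.13] frac [-0.0006  0.0014  0.0007]
```

Request:
drive_tool(
  deltas=[
    {"ax": -0.0006,"ay": 0.0018,"az": 0.0007,"dx": 0.004,"dy": -0.003,"dz": 0.008,"jaw": -1},
    {"ax": 0,"ay": 0,"az": 0,"dx": 0,"dy": 0,"dz": 0,"jaw": -1},
  ],
)

```text
time: 3.6
position: [525.6, -276.7, 51.9]
orientation: [0.001, 0.098, 0.995, -0.001]
ft_force: [0.0, 0.4, -0.0]
grip_width: 1.003
```

```bash
python3 - <<'E'
from h import *
where([524.8,-275.7,51],-11.3)
E
```

```text
t 3.6 pos [ 525.6 -276.7   51.9] yaw -11.29 tilt z [ 0.001  -0.0015] F [ 0.    0.41 -0.02] M [-0.001 -0.002 -0.035] w 94.3 j [-0.63  0.41  1.62 -0.    1.11 -2.  ]
delta mm (tool) [0.9 0.8 0.9] frac [0.0019 0.0016 0.0018]
rot deg [-0.08  0.07  0.01] frac [-0.0004  0.0004  0.    ]
```

Request:
drive_tool(
  deltas=[
    {"ax": 0,"ay": 0,"az": 0,"dx": 0,"dy": 0.001,"dz": 0.001,"jaw": 0.3},
    {"ax": 0,"ay": 0,"az": 0,"dx": 0,"dy": 0,"dz": 0,"jaw": 0.3},
    {"ax": 0,"ay": 0,"az": 0,"dx": 0,"dy": 0,"dz": 0,"jaw": 0.4},
    {"ax": 0,"ay": 0,"az": 0,"dx": 0,"dy": 0,"dz": 0,"jaw": 0.5},
  ],
)

```text
time: 4.0
position: [526.6, -277.3, 52.9]
orientation: [0.002, 0.099, 0.995, -0.001]
ft_force: [0.0, 0.5, 0.5]
grip_width: 0.701
```

```bash
python3 - <<'E'
from h import *
where([524.8,-275.7,51],-11.3)
E
```

```text
t 4.0 pos [ 526.6 -277.3   52.9] yaw -11.33 tilt z [ 0.0034 -0.0033] F [0.01 0.46 0.48] M [ 0.029 -0.015  0.008] w 65.9 j [-0.63  0.41  1.62 -0.    1.11 -2.  ]
delta mm (tool) [2.1 1.2 1.9] frac [0.0042 0.0024 0.0039]
rot deg [-0.14  0.23 -0.03] frac [-0.0008  0.0013 -0.0002]
```

Request:
drive_tool(
  deltas=[
    {"ax": -0.0008,"ay": 0.0013,"az": 0,"dx": 0.004,"dy": 0.0024,"dz": 0.004,"jaw": 1},
    {"ax": 0,"ay": 0,"az": 0,"dx": 0,"dy": 0,"dz": 0,"jaw": 1},
    {"ax": 0,"ay": 0,"az": 0,"dx": 0,"dy": 0,"dz": 0,"jaw": 1},
    {"ax": 0,"ay": 0,"az": 0,"dx": 0,"dy": 0,"dz": 0,"jaw": 1},
  ],
)

```text
time: 4.4
position: [524.8, -275.5, 50.7]
orientation: [-0.0, 0.099, 0.995, 0.0]
ft_force: [-0.0, -0.4, 0.2]
grip_width: 0.356
```

```bash
python3 - <<'E'
from h import *
where([524.8,-275.7,51],-11.3)
E
```

```text
t 4.4 pos [ 524.8 -275.5   50.7] yaw -11.33 tilt z [-0.0004  0.0004] F [-0.04 -0.35  0.24] M [-0.024 -0.006 -0.031] w 33.4 j [-0.63  0.41  1.62  0.    1.11 -2.  ]
delta mm (tool) [-0.1 -0.2 -0.3] frac [-0.0002 -0.0004 -0.0006]
rot deg [ 0.02 -0.03 -0.03] frac [ 0.0001 -0.0002 -0.0002]
```

Request:
drive_tool(
  deltas=[
    {"ax": 0,"ay": 0,"az": 0,"dx": 0,"dy": 0,"dz": 0,"jaw": 1},
    {"ax": 0,"ay": 0,"az": 0,"dx": 0,"dy": 0,"dz": 0,"jaw": 1},
    {"ax": 0,"ay": 0,"az": 0,"dx": 0,"dy": 0,"dz": 0,"jaw": 1},
    {"ax": 0,"ay": 0,"az": 0,"dx": 0,"dy": 0,"dz": 0,"jaw": 1},
  ],
  grip_force=60,
)

```text
time: 4.8
position: [524.7, -275.3, 50.7]
orientation: [-0.0, 0.099, 0.995, 0.0]
ft_force: [0.3, 0.4, 0.2]
grip_width: 0.207
```

```bash
python3 - <<'E'
from h import *
where([524.8,-275.7,51],-11.3)
E
```

```text
t 4.8 pos [ 524.7 -275.3   50.7] yaw -11.33 tilt z [-0.0005  0.0007] F [0.25 0.39 0.22] M [0.061 0.04  0.001] w 19.5 j [-0.63  0.41  1.62  0.    1.11 -2.  ]
delta mm (tool) [-0.1 -0.4 -0.3] frac [-0.0003 -0.0007 -0.0006]
rot deg [ 0.03 -0.04 -0.03] frac [ 0.0002 -0.0002 -0.0002]
```

Request:
drive_tool(
  deltas=[
    {"ax": 0,"ay": 0,"az": 0,"dx": 0,"dy": 0,"dz": -0.02,"jaw": 1},
    {"ax": 0,"ay": 0,"az": 0,"dx": 0,"dy": 0,"dz": -0.04,"jaw": 1},
    {"ax": 0,"ay": 0,"az": 0,"dx": 0,"dy": 0,"dz": -0.05,"jaw": 1},
    {"ax": 0,"ay": 0,"az": 0,"dx": 0,"dy": 0,"dz": -0.05,"jaw": 1},
    {"ax": 0,"ay": 0,"az": 0,"dx": 0,"dy": 0,"dz": 0,"jaw": 1},
  ],
)

```text
time: 5.3
position: [523.0, -274.3, 132.6]
orientation: [-0.003, 0.099, 0.995, 0.002]
ft_force: [0.9, -0.1, -1.3]
grip_width: 0.204
```

```bash
python3 - <<'E'
from h import *
where([524.7,-275.3,130],-11.3)
T=eyes.get_image("top");S=eyes.get_image("scene")
b=np.radians(-7.56);X=np.array([np.cos(b),np.sin(b)])
E=cast(T,np.array([[10,28],[600,108]])/8.+[224.5,119.5],170);print("deck edge T x",(E[:,:2]@X).round(1))
E=cast(S,np.array([[490,690],[720,270]])/9.+[244.5,169.5],170);print("deck edge S",(E[:,:2]@X).round(1),E.round(0))
crop(T,220,110,380,220,"t3.png",5);crop(S,190,170,330,300,"s3.png",5)
E
```

```text
t 5.3 pos [ 523.  -274.3  132.6] yaw -11.33 tilt z [-0.0051  0.0036] F [ 0.86 -0.09 -1.33] M [-0.024 -0.004  0.025] w 19.2 j [-0.63  0.31  1.57 -0.    1.27 -2.  ]
delta mm (tool) [-1.8 -0.6  2.6] frac [-0.0037 -0.0013  0.0052]
rot deg [ 0.15 -0.33 -0.03] frac [ 0.0008 -0.0018 -0.0002]
deck edge T x [690.4 691.5]
deck edge S [699.  692.2] [[ 682. -172.  170.]
 [ 698.   -5.  170.]]
```

View pics/s3.png

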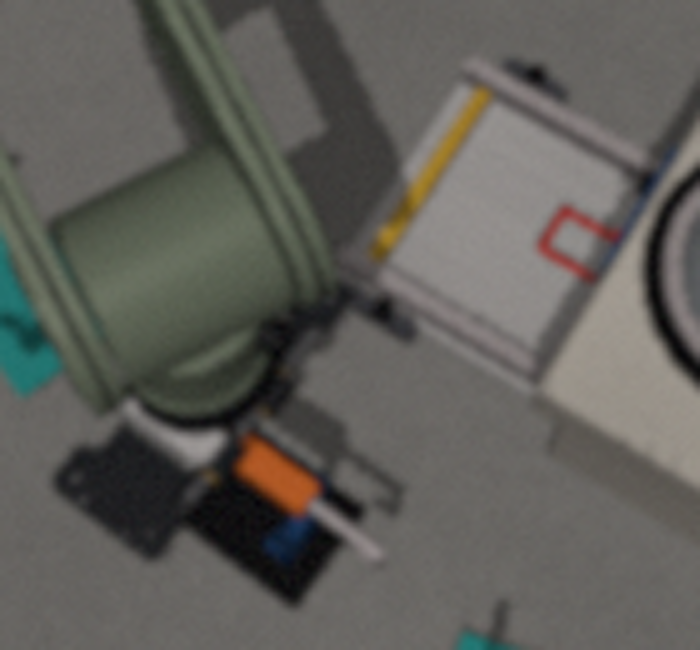

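View pics/t3.png

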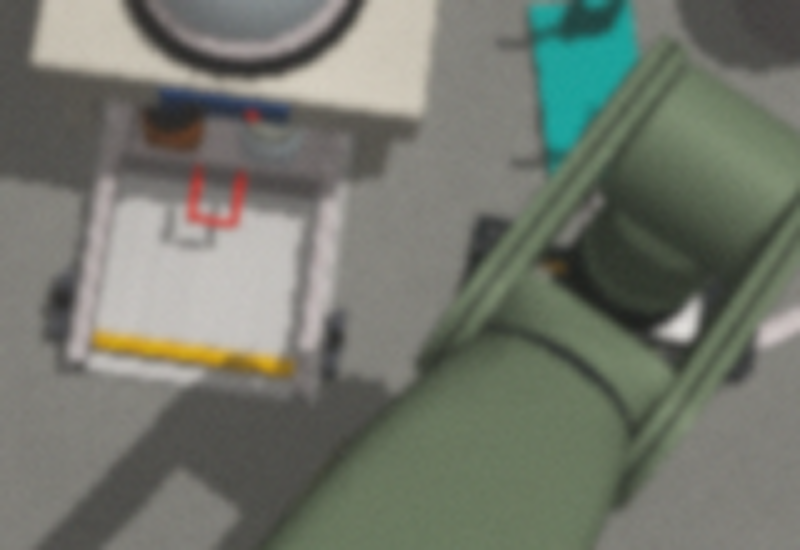

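```bash
python3 - <<'E'
from h import *
where([541,-22.5,130],-7.56)
E
```

```text
t 5.4 pos [ 520.7 -272.6  128.6] yaw -11.34 tilt z [-0.0108  0.0078] F [ 0.57  0.22 -2.11] M [-0.032  0.023 -0.005] w 19.4 j [-0.63  0.31  1.57 -0.    1.27 -2.  ]
delta mm (tool) [ 29.2 249.2   0.4] frac [0.0585 0.4985 0.0007]
rot deg [ 0.34 -0.68 -3.78] frac [ 0.0019 -0.0038 -0.021 ]
```

Request:
drive_tool(
  deltas=[
    {"ax": 0.0019,"ay": -0.0038,"az": -0.01,"dx": 0.0085,"dy": 0.06,"dz": -0.004,"jaw": 1},
    {"ax": 0,"ay": 0,"az": -0.01,"dx": 0.0085,"dy": 0.08,"dz": 0,"jaw": 1},
    {"ax": 0,"ay": 0,"az": 0,"dx": 0.0085,"dy": 0.08,"dz": 0,"jaw": 1},
    {"ax": 0,"ay": 0,"az": 0,"dx": 0.0085,"dy": 0.08,"dz": 0,"jaw": 1},
    {"ax": 0,"ay": 0,"az": 0,"dx": 0.0085,"dy": 0.08,"dz": 0,"jaw": 1},
  ],
)

```text
time: 5.9
position: [522.7, -79.1, 121.5]
orientation: [-0.006, 0.072, 0.997, 0.001]
ft_force: [0.2, -0.4, -2.8]
grip_width: 0.209
```

```bash
python3 - <<'E'
from h import *
where([541,-22.5,130],-7.56)
E
```

```text
t 5.9 pos [522.7 -79.1 121.5] yaw -8.2 tilt z [-0.0126  0.0039] F [ 0.18 -0.36 -2.83] M [ 0.024 -0.054  0.018] w 19.7 j [-0.31  0.2   1.73 -0.    1.22 -1.74]
delta mm (tool) [-9.9 58.7 -8.5] frac [-0.0199  0.1173 -0.0171]
rot deg [ 0.12 -0.75 -0.64] frac [ 0.0007 -0.0042 -0.0036]
```

Request:
drive_tool(
  deltas=[
    {"ax": 0.0007,"ay": -0.0042,"az": -0.0036,"dx": -0.011,"dy": 0.06,"dz": -0.018,"jaw": 1},
    {"ax": 0,"ay": 0,"az": 0,"dx": -0.011,"dy": 0.045,"dz": 0,"jaw": 1},
    {"ax": 0,"ay": 0,"az": 0,"dx": 0,"dy": 0.0,"dz": 0,"jaw": 1},
    {"ax": 0,"ay": 0,"az": 0,"dx": 0,"dy": 0,"dz": 0,"jaw": 1},
  ],
)

```text
time: 6.3
position: [533.8, -19.9, 122.1]
orientation: [-0.008, 0.062, 0.998, 0.002]
ft_force: [0.5, 0.4, -1.4]
grip_width: 0.209
```

```bash
python3 - <<'E'
from h import *
where([541,-22.5,130],-7.56)
E
```

```text
t 6.3 pos [533.8 -19.9 122.1] yaw -7.11 tilt z [-0.0157  0.0045] F [ 0.49  0.4  -1.37] M [-0.021 -0.037 -0.   ] w 19.6 j [-0.2   0.22  1.71  0.    1.23 -1.65]
delta mm (tool) [-7.3 -1.7 -8. ] frac [-0.0146 -0.0034 -0.0161]
rot deg [ 0.14 -0.93  0.45] frac [ 0.0008 -0.0051  0.0025]
```

Request:
drive_tool(
  deltas=[
    {"ax": 0.0008,"ay": -0.0051,"az": 0.0025,"dx": -0.015,"dy": -0.0034,"dz": -0.017,"jaw": 1},
    {"ax": 0,"ay": 0,"az": 0,"dx": 0,"dy": 0,"dz": 0,"jaw": 1},
  ],
)

```text
time: 6.5
position: [540.2, -24.1, 129.0]
orientation: [-0.001, 0.067, 0.998, -0.0]
ft_force: [0.0, 0.5, -1.4]
grip_width: 0.205
```

```bash
python3 - <<'E'
from h import *
where([541,-22.5,130],-7.56)
E
```

```text
t 6.5 pos [540.2 -24.1 129. ] yaw -7.68 tilt z [-0.0027 -0.0004] F [ 0.02  0.45 -1.36] M [ 0.018 -0.017 -0.003] w 19.3 j [-0.2   0.21  1.7  -0.    1.23 -1.64]
delta mm (tool) [-0.6  1.7 -1. ] frac [-0.0012  0.0033 -0.0019]
rot deg [-0.05 -0.15 -0.12] frac [-0.0003 -0.0008 -0.0007]
```

Request:
drive_tool(
  deltas=[
    {"ax": 0,"ay": 0,"az": 0,"dx": 0,"dy": 0,"dz": 0,"jaw": 1},
    {"ax": 0,"ay": 0,"az": 0,"dx": 0,"dy": 0,"dz": 0,"jaw": 1},
    {"ax": 0,"ay": 0,"az": 0,"dx": 0,"dy": 0,"dz": 0,"jaw": 1},
  ],
)

```text
time: 6.8
position: [540.0, -26.6, 129.1]
orientation: [-0.001, 0.069, 0.998, -0.001]
ft_force: [0.2, -0.2, -1.9]
grip_width: 0.206
```

```bash
python3 - <<'E'
from h import *
where([541,-22.5,130],-7.56)
S=eyes.get_image("scene");crop(S,220,170,340,270,"s4.png",6)
where([541,-22.5,130],-7.56)
E
```

```text
t 6.8 pos [540.  -26.6 129.1] yaw -7.9 tilt z [-0.0028 -0.0009] F [ 0.16 -0.22 -1.88] M [-0.02   0.037 -0.069] w 19.4 j [-0.21  0.21  1.7  -0.    1.23 -1.64]
delta mm (tool) [-0.4  4.2 -0.9] frac [-0.0008  0.0084 -0.0018]
rot deg [-0.07 -0.15 -0.34] frac [-0.0004 -0.0008 -0.0019]
t 6.85 pos [540.1 -26.6 129.1] yaw -7.9 tilt z [-0.0027 -0.001 ] F [-0.28  0.15 -0.14] M [-0.003 -0.062  0.035] w 19.0 j [-0.21  0.21  1.7  -0.    1.23 -1.64]
delta mm (tool) [-0.3  4.2 -0.9] frac [-0.0007  0.0085 -0.0018]
rot deg [-0.08 -0.15 -0.34] frac [-0.0004 -0.0008 -0.0019]
```

View pics/s4.png

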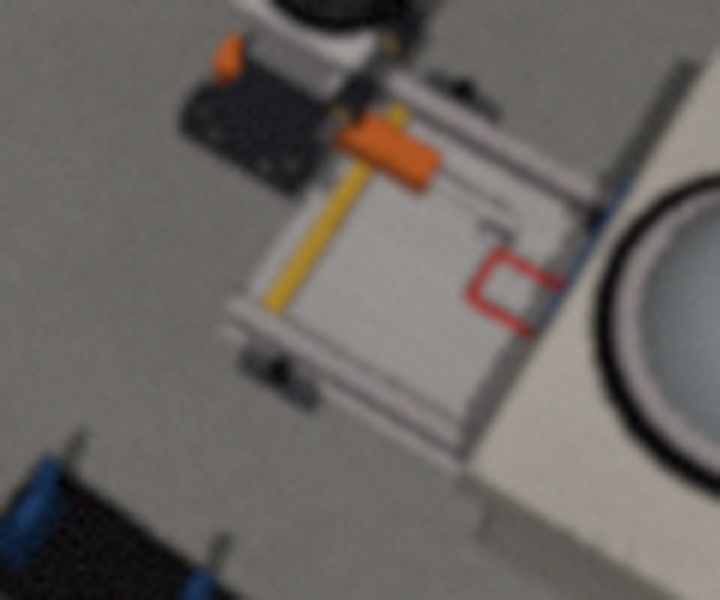

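```bash
python3 - <<'E'
from h import *
S=eyes.get_image("scene")
e=cast(S,[[220+516/6-.5,170+215/6-.5],[220+436/6-.5,170+180/6-.5]],150)[:,:2]
p=np.array([540,-26.6]);a=np.radians(-7.9);X=np.array([np.cos(a),np.sin(a)]);Y=np.array([-X[1],X[0]])
print("rod end, handle end rel TCP along tool",((e-p)@X).round(1),((e-p)@Y).round(1))
crop(S,285,190,320,225,"s5.png",16)
E
```

```text
rod end, handle end rel TCP along tool [112.1  67.8] [ 3.8 -1.7]
```

View pics/s5.png

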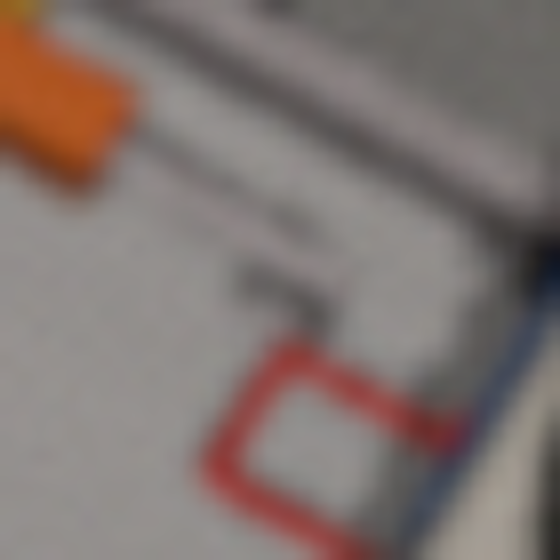

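Request:
drive_tool(
  deltas=[
    {"ax": 0,"ay": -0.0008,"az": -0.0019,"dx": -0.02,"dy": 0.008,"dz": 0.02,"jaw": 1},
    {"ax": 0,"ay": 0,"az": 0,"dx": -0.014,"dy": 0,"dz": 0.03,"jaw": 1},
    {"ax": 0,"ay": 0,"az": 0,"dx": 0,"dy": 0,"dz": 0.03,"jaw": 1},
    {"ax": 0,"ay": 0,"az": 0,"dx": 0,"dy": 0,"dz": 0,"jaw": 1},
  ],
)

```text
time: 7.3
position: [558.9, -25.2, 89.1]
orientation: [0.001, 0.066, 0.998, -0.001]
ft_force: [0.3, -0.7, -1.8]
grip_width: 0.206
```

```bash
python3 - <<'E'
from h import *
where([559.1,-24.8,78],-7.56)
E
```

```text
t 7.3 pos [558.9 -25.2  89.1] yaw -7.56 tilt z [ 0.0024 -0.0017] F [ 0.31 -0.66 -1.75] M [0.054 0.05  0.02 ] w 19.4 j [-0.2   0.3   1.69 -0.    1.15 -1.64]
delta mm (tool) [-0.2  0.4 11.1] frac [-0.0003  0.0008  0.0221]
rot deg [-0.08  0.15 -0.  ] frac [-0.0004  0.0008 -0.    ]
```

Good accuracy. Lowering a bit, then checking by camera.

Request:
drive_tool(
  deltas=[
    {"ax": 0,"ay": 0.0008,"az": 0,"dx": 0,"dy": 0.0008,"dz": 0.022,"jaw": 1},
    {"ax": 0,"ay": 0,"az": 0,"dx": 0,"dy": 0,"dz": 0,"jaw": 1},
  ],
)

```text
time: 7.5
position: [559.1, -24.8, 78.0]
orientation: [0.0, 0.066, 0.998, -0.001]
ft_force: [-0.4, 0.2, -1.9]
grip_width: 0.21
```

```bash
python3 - <<'E'
from h import *
where([559.1,-24.8,45],-7.56)
S=eyes.get_image("scene");crop(S,270,185,325,235,"s6.png",14)
T=eyes.get_image("top");crop(T,235,125,295,175,"t6.png",12)
E
```

```text
t 7.5 pos [559.1 -24.8  78. ] yaw -7.56 tilt z [ 0.0002 -0.0014] F [-0.35  0.18 -1.94] M [0.014 0.071 0.006] w 19.7 j [-0.2   0.31  1.69 -0.    1.14 -1.64]
delta mm (tool) [ 0.1  0.1 33. ] frac [0.0001 0.0001 0.0659]
rot deg [-0.08  0.02  0.  ] frac [-0.0004  0.0001  0.    ]
```

View pics/s6.png

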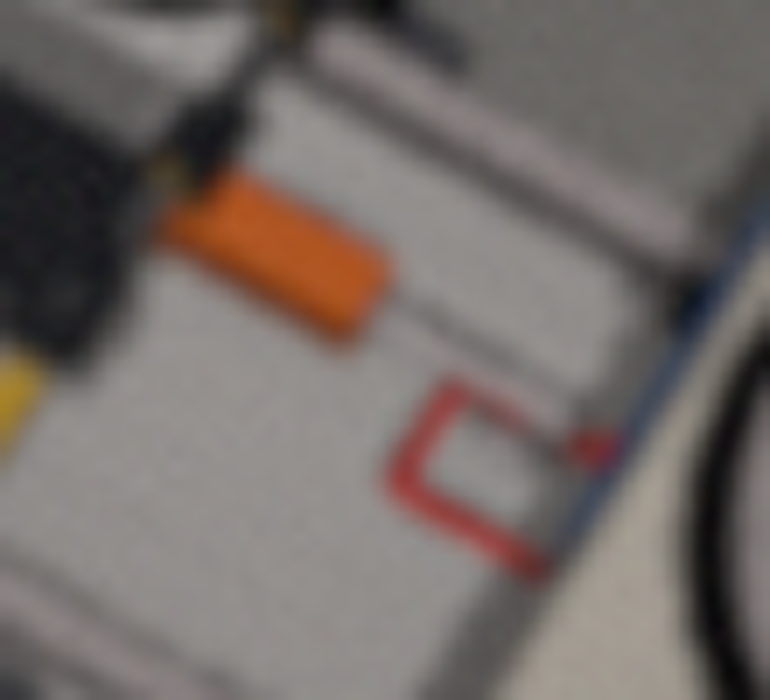

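View pics/t6.png

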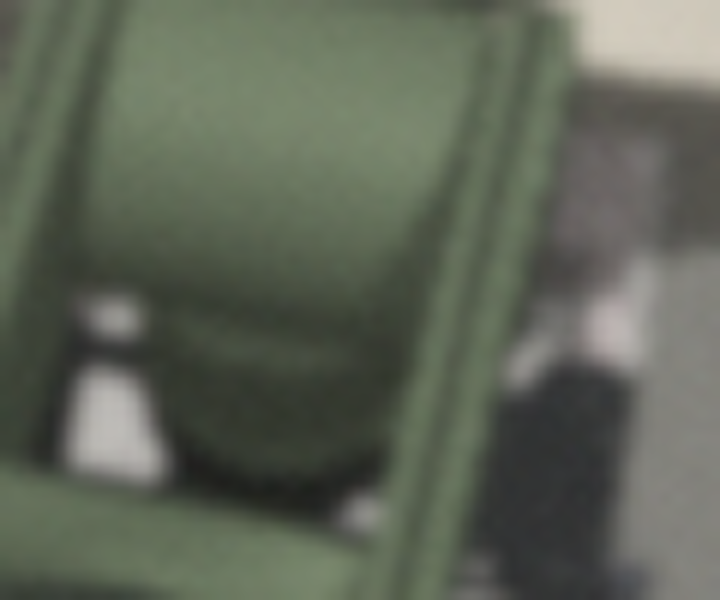

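```bash
python3 - <<'E'
from h import *
S=eyes.get_image("scene")
p=np.array([559.1,-24.8]);a=np.radians(-7.56);X=np.array([np.cos(a),np.sin(a)]);Y=np.array([-X[1],X[0]])
hz=78+21.3
def c(P): return ((proj(S,P)-[270,185]+.5)*14).round(0).tolist()
for t,z in((0+65,12),(65,0),(90,0),(113,0),(117,4),(113,-31),(101,-34)):
    print(t,z,c(np.r_[p+t*X,hz+z]))
# handle top corners at end
print("top corners",c(np.r_[p+65*X+10*Y,hz+12]),c(np.r_[p+65*X-10*Y,hz+12]),c(np.r_[p+65*X-10*Y,hz-12]))
L=np.array([665.2,-38.9])
for dx,dy in((-22.5,16),(-22.5,-16),(19,16),(19,-16)): print("loop",c(np.r_[L+dx*X+dy*Y,47]))
E
```

```text
65 12 [[378.0, 287.0]]
65 0 [[373.0, 306.0]]
90 0 [[467.0, 360.0]]
113 0 [[555.0, 411.0]]
117 4 [[573.0, 413.0]]
113 -31 [[538.0, 456.0]]
101 -34 [[492.0, 434.0]]
top corners [[400.0, 252.0]] [[356.0, 321.0]] [[346.0, 358.0]]
loop [[456.0, 372.0]]
loop [[389.0, 479.0]]
loop [[608.0, 460.0]]
loop [[542.0, 568.0]]
```

Request:
drive_tool(
  deltas=[
    {"ax": 0,"ay": 0,"az": 0,"dx": -0.005,"dy": 0,"dz": 0.02,"jaw": 1},
    {"ax": 0,"ay": 0,"az": 0,"dx": 0,"dy": 0,"dz": 0,"jaw": 1},
  ],
)

```text
time: 7.85
position: [564.8, -25.8, 70.8]
orientation: [0.004, 0.066, 0.998, -0.001]
ft_force: [-0.6, -0.3, -0.7]
grip_width: 0.209
```

Request:
drive_tool(
  deltas=[
    {"ax": 0,"ay": 0,"az": 0,"dx": 0,"dy": 0,"dz": 0.015,"jaw": 1},
    {"ax": 0,"ay": 0,"az": 0,"dx": 0,"dy": 0,"dz": 0,"jaw": 1},
  ],
)

```text
time: 8.05
position: [565.1, -25.9, 62.9]
orientation: [0.004, 0.066, 0.998, -0.001]
ft_force: [-1.2, -0.0, -1.6]
grip_width: 0.209
```

```bash
python3 - <<'E'
from h import *
where([561.6,-25.2,45],-7.56)
E
```

```text
t 8.05 pos [565.1 -25.9  62.9] yaw -7.56 tilt z [ 0.0079 -0.003 ] F [-1.21 -0.04 -1.57] M [ 0.053  0.018 -0.014] w 19.7 j [-0.2   0.34  1.69 -0.    1.1  -1.64]
delta mm (tool) [ 3.8  0.3 17.8] frac [0.0075 0.0006 0.0357]
rot deg [-0.11  0.47 -0.  ] frac [-0.0006  0.0026 -0.    ]
```

Request:
drive_tool(
  deltas=[
    {"ax": 0,"ay": 0.0026,"az": 0,"dx": 0.008,"dy": 0,"dz": 0.002,"jaw": 1},
    {"ax": 0,"ay": 0,"az": 0,"dx": 0,"dy": 0,"dz": 0,"jaw": 1},
  ],
)

```text
time: 8.25
position: [560.7, -25.3, 61.4]
orientation: [-0.001, 0.066, 0.998, -0.001]
ft_force: [0.5, 0.6, -1.8]
grip_width: 0.211
```

Request:
drive_tool(
  deltas=[
    {"ax": 0,"ay": 0.001,"az": 0,"dx": 0.002,"dy": 0,"dz": 0.02,"jaw": 1},
    {"ax": 0,"ay": 0.0005,"az": 0,"dx": 0.002,"dy": 0,"dz": 0.012,"jaw": 1},
  ],
)

```text
time: 8.45
position: [559.6, -25.2, 45.6]
orientation: [-0.002, 0.066, 0.998, -0.001]
ft_force: [-0.4, 0.4, -2.3]
grip_width: 0.209
```

```bash
python3 - <<'E'
from h import *
where([561.6,-25.2,45],-7.56)
S=eyes.get_image("scene");crop(S,270,185,325,235,"s7.png",14)
E
```

```text
t 8.45 pos [559.6 -25.2  45.6] yaw -7.56 tilt z [-0.0038 -0.0016] F [-0.38  0.38 -2.3 ] M [ 0.004  0.049 -0.029] w 19.7 j [-0.2   0.36  1.71 -0.    1.08 -1.64]
delta mm (tool) [-2.   0.3  0.6] frac [-0.0039  0.0006  0.0013]
rot deg [-0.12 -0.2   0.  ] frac [-0.0007 -0.0011  0.    ]
```

View pics/s7.png

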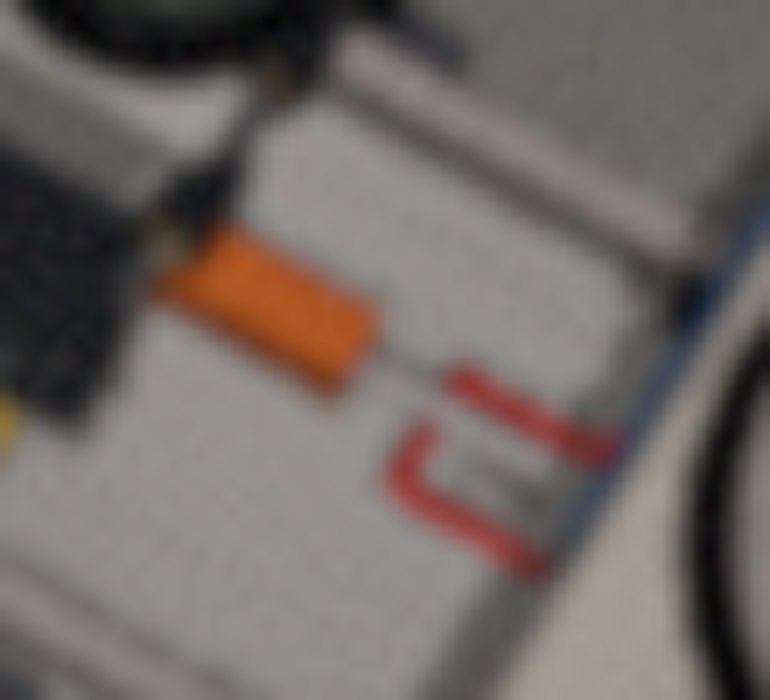

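The rod crosses above the loop's front bar with the leg down in the opening. Now drawing back gently.

Request:
drive_tool(
  deltas=[
    {"ax": -0.0007,"ay": -0.0011,"az": 0,"dx": 0.01,"dy": 0,"dz": 0,"jaw": 1},
    {"ax": 0,"ay": 0,"az": 0,"dx": 0.01,"dy": 0,"dz": 0,"jaw": 1},
    {"ax": 0,"ay": 0,"az": 0,"dx": 0.006,"dy": 0,"dz": 0,"jaw": 1},
  ],
)

```text
time: 8.8
position: [544.8, -23.2, 43.9]
orientation: [-0.001, 0.066, 0.998, 0.0]
ft_force: [-0.1, -0.5, -1.7]
grip_width: 0.209
```

```bash
python3 - <<'E'
from h import *
where([540,-22.3,45],-7.56)
E
```

```text
t 8.8 pos [544.8 -23.2  43.9] yaw -7.56 tilt z [-0.0026  0.0009] F [-0.06 -0.51 -1.66] M [-0.043 -0.042  0.026] w 19.7 j [-0.2   0.34  1.75  0.    1.06 -1.64]
delta mm (tool) [ 4.9  0.3 -1.1] frac [ 0.0097  0.0006 -0.0021]
rot deg [ 0.03 -0.16  0.  ] frac [ 0.0002 -0.0009  0.    ]
```

Request:
drive_tool(
  deltas=[
    {"ax": 0,"ay": -0.0009,"az": 0,"dx": 0.006,"dy": 0,"dz": -0.003,"jaw": 1},
    {"ax": 0,"ay": 0,"az": 0,"dx": 0.006,"dy": 0,"dz": 0,"jaw": 1},
  ],
)

```text
time: 9.0
position: [538.3, -22.4, 45.9]
orientation: [0.001, 0.066, 0.998, 0.0]
ft_force: [2.0, -0.2, -2.2]
grip_width: 0.21
```

Request:
drive_tool(
  deltas=[
    {"ax": 0,"ay": 0,"az": 0,"dx": 0.006,"dy": 0,"dz": 0,"jaw": 1},
    {"ax": 0,"ay": 0,"az": 0,"dx": 0.006,"dy": 0,"dz": 0,"jaw": 1},
  ],
)

```text
time: 9.2
position: [534.2, -22.0, 46.8]
orientation: [0.003, 0.066, 0.998, -0.0]
ft_force: [3.0, -0.4, -3.6]
grip_width: 0.21
```

Request:
drive_tool(
  deltas=[
    {"ax": 0,"ay": 0,"az": 0,"dx": 0.006,"dy": 0,"dz": 0,"jaw": 1},
    {"ax": 0,"ay": 0,"az": 0,"dx": 0.006,"dy": 0,"dz": 0,"jaw": 1},
  ],
)

```text
time: 9.4
position: [529.2, -21.4, 47.4]
orientation: [0.005, 0.066, 0.998, -0.0]
ft_force: [2.8, -0.6, -4.3]
grip_width: 0.207
```

```bash
python3 - <<'E'
from h import *
where([530,-21,45],-7.56)
S=eyes.get_image("scene");crop(S,260,180,325,235,"s8.png",12)
E
```

```text
t 9.4 pos [529.2 -21.4  47.4] yaw -7.58 tilt z [ 0.0097 -0.0011] F [ 2.78 -0.59 -4.32] M [-0.022 -0.393  0.023] w 19.4 j [-0.2   0.29  1.8   0.    1.04 -1.64]
delta mm (tool) [-0.7  0.5  2.4] frac [-0.0014  0.001   0.0047]
rot deg [ 0.01  0.56 -0.02] frac [ 0.0001  0.0031 -0.0001]
```

View pics/s8.png

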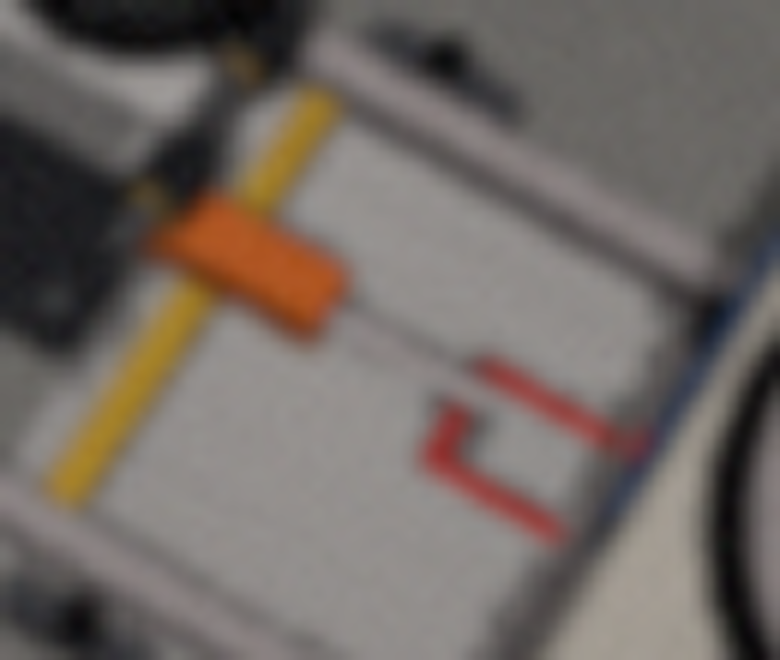

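Request:
drive_tool(
  deltas=[
    {"ax": 0,"ay": 0.0031,"az": 0,"dx": 0.008,"dy": 0.001,"dz": 0.005,"jaw": 1},
    {"ax": 0,"ay": 0.001,"az": 0,"dx": 0.008,"dy": 0,"dz": 0.001,"jaw": 1},
    {"ax": 0,"ay": 0.001,"az": 0,"dx": 0.008,"dy": 0,"dz": 0.001,"jaw": 1},
    {"ax": 0,"ay": 0.001,"az": 0,"dx": 0.008,"dy": 0,"dz": 0.001,"jaw": 1},
  ],
)

```text
time: 9.85
position: [520.7, -20.4, 47.2]
orientation: [0.004, 0.066, 0.998, -0.001]
ft_force: [3.7, -1.0, -2.2]
grip_width: 0.205
```

```bash
cat >> h.py <<'E'
def pull(z=45):
    """state along the bath line: travel and deviation from the line through (539,-22.5)"""
    s=arm.get_state();b=np.radians(-7.56);X=np.array([np.cos(b),np.sin(b)]);Y=np.array([-X[1],X[0]])
    p=s["position"][:2]-[539,-22.3];t=p@X
    print("travel",(-t).round(1),"off",(p@Y).round(2),"pullF",(s["ft_force"][:2]@X).round(2),"Fy",(s["ft_force"][:2]@Y).round(2))
    tg=np.array([539,-22.3])+t*X;where([tg[0],tg[1],z],-7.56)
E
python3 -c "
from h import *
pull()"
```

```text
travel 18.4 off -0.48 pullF 3.84 Fy -0.5
t 9.85 pos [520.7 -20.4  47.2] yaw -7.61 tilt z [ 0.0072 -0.0018] F [ 3.74 -1.   -2.25] M [-0.039 -0.868  0.056] w 19.2 j [-0.21  0.28  1.81 -0.    1.04 -1.64]
delta mm (tool) [0.  0.5 2.2] frac [0.     0.001  0.0045]
rot deg [-0.05  0.42 -0.05] frac [-0.0003  0.0023 -0.0003]
```

Request:
drive_tool(
  deltas=[
    {"ax": 0,"ay": 0.004,"az": 0,"dx": 0.018,"dy": 0.001,"dz": 0.006,"jaw": 1},
    {"ax": 0,"ay": 0.002,"az": 0,"dx": 0.018,"dy": 0,"dz": 0.002,"jaw": 1},
    {"ax": 0,"ay": 0.002,"az": 0,"dx": 0.018,"dy": 0,"dz": 0.002,"jaw": 1},
    {"ax": 0,"ay": 0.002,"az": 0,"dx": 0.018,"dy": 0,"dz": 0.002,"jaw": 1},
  ],
)

```text
time: 10.25
position: [495.7, -17.2, 46.7]
orientation: [0.0, 0.067, 0.998, -0.001]
ft_force: [5.7, -0.7, 0.3]
grip_width: 0.206
```

```bash
python3 -c "
from h import *
pull()"
```

```text
travel 43.6 off -0.67 pullF 5.69 Fy 0.1
t 10.25 pos [495.7 -17.2  46.7] yaw -7.64 tilt z [ 0.0007 -0.0022] F [ 5.66 -0.65  0.31] M [-0.155 -1.418 -0.034] w 19.4 j [-0.21  0.24  1.87 -0.    1.03 -1.64]
delta mm (tool) [0.  0.7 1.7] frac [0.     0.0014 0.0035]
rot deg [-0.12  0.06 -0.08] frac [-0.0007  0.0003 -0.0005]
```

Request:
drive_tool(
  deltas=[
    {"ax": 0,"ay": 0.001,"az": 0,"dx": 0.018,"dy": 0.001,"dz": 0.003,"jaw": 1},
    {"ax": 0,"ay": 0.001,"az": 0,"dx": 0.018,"dy": 0,"dz": 0.002,"jaw": 1},
    {"ax": 0,"ay": 0.001,"az": 0,"dx": 0.018,"dy": 0,"dz": 0.002,"jaw": 1},
    {"ax": 0,"ay": 0.001,"az": 0,"dx": 0.018,"dy": 0,"dz": 0.002,"jaw": 1},
  ],
)

```text
time: 10.65
position: [467.6, -13.6, 46.7]
orientation: [0.004, 0.067, 0.998, -0.002]
ft_force: [4.9, -0.3, -1.0]
grip_width: 0.206
```

```bash
python3 -c "
from h import *
pull()
S=eyes.get_image('scene');crop(S,245,170,325,235,'s9.png',10)"
```

```text
travel 71.9 off -0.75 pullF 4.87 Fy 0.31
t 10.65 pos [467.6 -13.6  46.7] yaw -7.67 tilt z [ 0.0074 -0.0042] F [ 4.87 -0.34 -1.04] M [-0.163 -1.126  0.003] w 19.3 j [-0.21  0.18  1.94 -0.    1.01 -1.65]
delta mm (tool) [0.  0.8 1.7] frac [0.     0.0015 0.0035]
rot deg [-0.18  0.45 -0.11] frac [-0.001   0.0025 -0.0006]
```

View pics/s9.png

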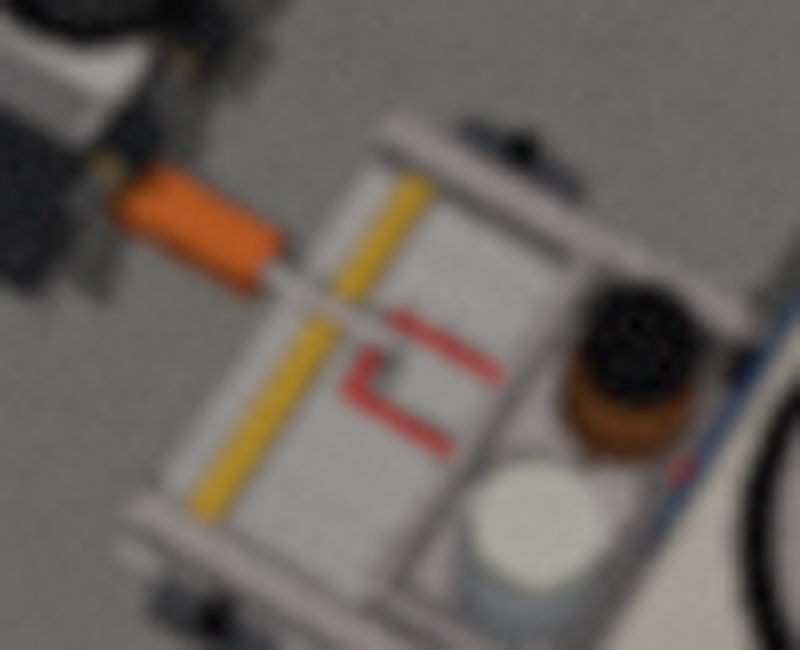

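Request:
drive_tool(
  deltas=[
    {"ax": -0.001,"ay": 0.003,"az": 0,"dx": 0.018,"dy": 0.0015,"dz": 0.004,"jaw": 1},
    {"ax": 0,"ay": 0.0015,"az": 0,"dx": 0.018,"dy": 0,"dz": 0.002,"jaw": 1},
    {"ax": 0,"ay": 0.0015,"az": 0,"dx": 0.018,"dy": 0,"dz": 0.002,"jaw": 1},
    {"ax": 0,"ay": 0.0015,"az": 0,"dx": 0.012,"dy": 0,"dz": 0.002,"jaw": 1},
  ],
)

```text
time: 11.1
position: [441.6, -9.8, 45.6]
orientation: [0.001, 0.067, 0.998, -0.0]
ft_force: [6.3, -0.6, 0.5]
grip_width: 0.21
```

```bash
python3 -c "
from h import *
pull()
S=eyes.get_image('scene');crop(S,235,165,315,230,'s10.png',10)
np.save('S10.npy',S['frame'])"
```

```text
travel 98.2 off -0.45 pullF 6.3 Fy 0.23
t 11.1 pos [441.6  -9.8  45.6] yaw -7.71 tilt z [ 0.0015 -0.001 ] F [ 6.27 -0.6   0.53] M [-0.136 -1.373  0.044] w 19.7 j [-0.22  0.13  2.   -0.    1.01 -1.65]
delta mm (tool) [0.  0.5 0.6] frac [0.     0.0009 0.0012]
rot deg [-0.05  0.1  -0.14] frac [-0.0003  0.0005 -0.0008]
```

View pics/s10.png

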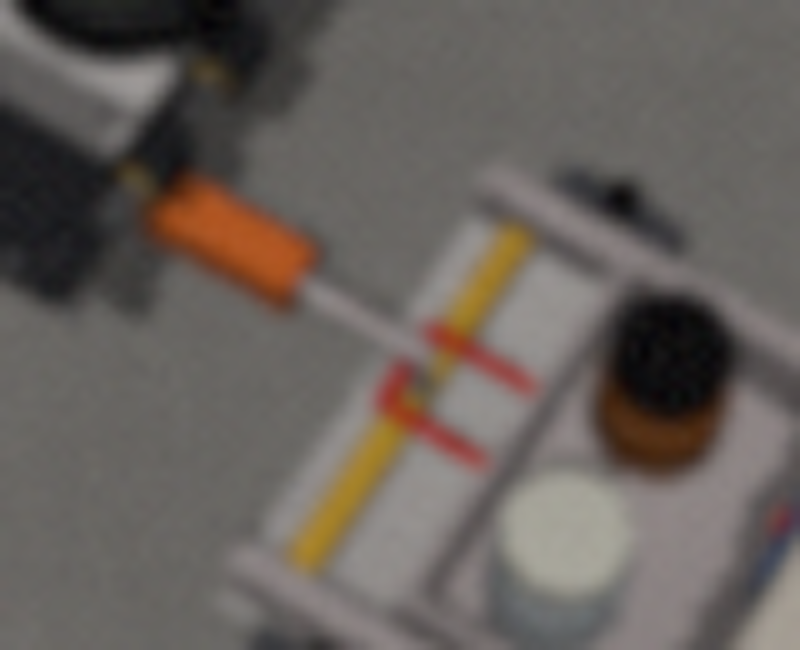

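Request:
drive_tool(
  deltas=[
    {"ax": 0,"ay": 0.0015,"az": -0.0008,"dx": 0.012,"dy": 0.001,"dz": 0.003,"jaw": 1},
    {"ax": 0,"ay": 0.0015,"az": 0,"dx": 0.01,"dy": 0,"dz": 0.002,"jaw": 1},
    {"ax": 0,"ay": 0.001,"az": 0,"dx": 0.006,"dy": 0,"dz": 0.001,"jaw": 1},
  ],
)

```text
time: 11.45
position: [433.9, -8.8, 45.8]
orientation: [0.001, 0.066, 0.998, -0.001]
ft_force: [4.8, -0.1, -0.6]
grip_width: 0.208
```

```bash
python3 -c "
from h import *
pull()"
```

```text
travel 106.0 off -0.49 pullF 4.77 Fy 0.56
t 11.45 pos [433.9  -8.8  45.8] yaw -7.58 tilt z [ 0.0026 -0.0021] F [ 4.8  -0.08 -0.59] M [-0.106 -1.152  0.057] w 19.5 j [-0.22  0.12  2.02 -0.    1.   -1.66]
delta mm (tool) [0.  0.5 0.8] frac [0.     0.001  0.0015]
rot deg [-0.1   0.16 -0.02] frac [-0.0006  0.0009 -0.0001]
```

Request:
drive_tool(
  deltas=[
    {"ax": 0,"ay": 0.0005,"az": 0,"dx": 0.003,"dy": 0,"dz": 0.0005,"jaw": 1},
  ],
)

```text
time: 11.55
position: [433.2, -8.8, 46.0]
orientation: [0.001, 0.066, 0.998, -0.001]
ft_force: [4.8, -0.3, -1.1]
grip_width: 0.206
```

Request:
drive_tool(
  deltas=[
    {"ax": 0,"ay": 0.0005,"az": 0,"dx": 0.003,"dy": 0,"dz": 0.0005,"jaw": 1},
  ],
)

```text
time: 11.65
position: [432.2, -8.7, 46.0]
orientation: [0.001, 0.066, 0.998, -0.001]
ft_force: [4.7, -0.1, -1.8]
grip_width: 0.206
```

```bash
python3 -c "
from h import *
pull()"
```

```text
travel 107.7 off -0.54 pullF 4.66 Fy 0.48
t 11.65 pos [432.2  -8.7  46. ] yaw -7.59 tilt z [ 0.0021 -0.0021] F [ 4.68 -0.14 -1.79] M [-0.122 -0.948  0.009] w 19.4 j [-0.22  0.11  2.02 -0.    1.   -1.66]
delta mm (tool) [0.  0.5 1. ] frac [0.     0.0011 0.002 ]
rot deg [-0.1   0.13 -0.03] frac [-0.0006  0.0007 -0.0002]
```

Request:
drive_tool(
  deltas=[
    {"ax": 0,"ay": 0.001,"az": 0,"dx": 0.004,"dy": 0.001,"dz": 0.001,"jaw": 1},
    {"ax": 0,"ay": 0.0005,"az": 0,"dx": 0.004,"dy": 0,"dz": 0.001,"jaw": 1},
    {"ax": 0,"ay": 0.0005,"az": 0,"dx": 0.004,"dy": 0,"dz": 0.0005,"jaw": 1},
    {"ax": 0,"ay": 0.0005,"az": 0,"dx": 0.004,"dy": 0,"dz": 0.0005,"jaw": 1},
  ],
)

```text
time: 12.05
position: [427.9, -8.0, 45.9]
orientation: [0.001, 0.066, 0.998, -0.001]
ft_force: [5.3, -0.2, -2.0]
grip_width: 0.211
```

```bash
python3 -c "
from h import *
pull()"
```

```text
travel 112.0 off -0.43 pullF 5.27 Fy 0.51
t 12.05 pos [427.9  -8.   45.9] yaw -7.62 tilt z [ 0.0016 -0.0027] F [ 5.29 -0.18 -2.03] M [-1.220e-01 -1.054e+00 -1.000e-03] w 19.9 j [-0.22  0.1   2.03 -0.    1.   -1.66]
delta mm (tool) [0.  0.4 0.9] frac [0.     0.0009 0.0018]
rot deg [-0.14  0.11 -0.06] frac [-0.0008  0.0006 -0.0003]
```

Request:
drive_tool(
  deltas=[
    {"ax": 0,"ay": 0.0005,"az": 0,"dx": 0.004,"dy": 0,"dz": 0.001,"jaw": 1},
    {"ax": 0,"ay": 0.0005,"az": 0,"dx": 0.004,"dy": 0,"dz": 0.001,"jaw": 1},
    {"ax": 0,"ay": 0.0005,"az": 0,"dx": 0.004,"dy": 0,"dz": 0.0005,"jaw": 1},
  ],
)

```text
time: 12.35
position: [424.7, -7.7, 45.7]
orientation: [0.001, 0.067, 0.998, -0.001]
ft_force: [4.3, -0.3, -0.8]
grip_width: 0.209
```

```bash
python3 -c "
from h import *
pull()"
```

```text
travel 115.2 off -0.59 pullF 4.32 Fy 0.26
t 12.35 pos [424.7  -7.7  45.7] yaw -7.63 tilt z [ 0.0027 -0.003 ] F [ 4.32 -0.31 -0.78] M [-0.145 -1.121  0.037] w 19.7 j [-0.22  0.1   2.04 -0.    1.   -1.66]
delta mm (tool) [0.  0.6 0.7] frac [0.     0.0012 0.0015]
rot deg [-0.15  0.17 -0.07] frac [-0.0008  0.001  -0.0004]
```

Request:
drive_tool(
  deltas=[
    {"ax": 0,"ay": 0.001,"az": 0,"dx": 0.0035,"dy": 0.001,"dz": 0.001,"jaw": 1},
    {"ax": 0,"ay": 0.0005,"az": 0,"dx": 0.0035,"dy": 0,"dz": 0.001,"jaw": 1},
    {"ax": 0,"ay": 0.0005,"az": 0,"dx": 0.0035,"dy": 0,"dz": 0.0005,"jaw": 1},
  ],
)

```text
time: 12.65
position: [422.6, -7.3, 45.7]
orientation: [0.001, 0.067, 0.998, -0.002]
ft_force: [5.7, -0.3, -0.4]
grip_width: 0.206
```

Request:
drive_tool(
  deltas=[
    {"ax": 0,"ay": 0.0005,"az": 0,"dx": 0.0035,"dy": 0,"dz": 0.001,"jaw": 1},
    {"ax": 0,"ay": 0.0005,"az": 0,"dx": 0.0035,"dy": 0,"dz": 0.001,"jaw": 1},
    {"ax": 0,"ay": 0.0005,"az": 0,"dx": 0.0035,"dy": 0,"dz": 0.0005,"jaw": 1},
  ],
)

```text
time: 12.95
position: [420.2, -7.2, 45.6]
orientation: [0.002, 0.067, 0.998, -0.002]
ft_force: [4.9, -0.7, -1.1]
grip_width: 0.207
```

```bash
python3 -c "
from h import *
pull()
S=eyes.get_image('scene');crop(S,235,165,315,230,'s11.png',10)"
```

```text
travel 119.7 off -0.63 pullF 4.95 Fy -0.01
t 12.95 pos [420.2  -7.2  45.6] yaw -7.66 tilt z [ 0.0038 -0.0041] F [ 4.91 -0.66 -1.05] M [-0.11  -1.098 -0.007] w 19.4 j [-0.22  0.09  2.05 -0.    1.   -1.66]
delta mm (tool) [0.  0.6 0.6] frac [0.     0.0013 0.0013]
rot deg [-0.2   0.24 -0.1 ] frac [-0.0011  0.0014 -0.0006]
```

View pics/s11.png

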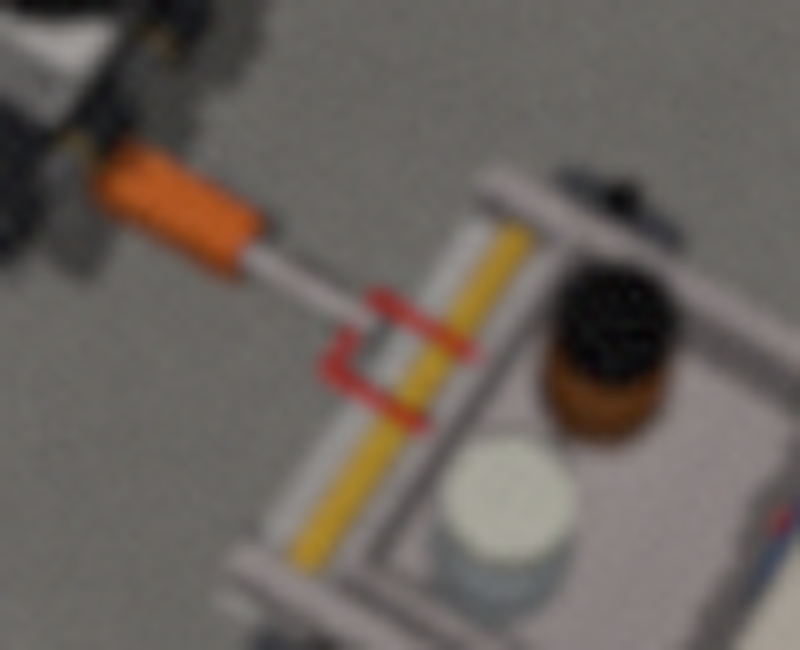

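Jars are standing and the hook is level. The wall is within about 10 mm of the bar, so I'll go on in small steps.

Request:
drive_tool(
  deltas=[
    {"ax": -0.001,"ay": 0.0014,"az": -0.0006,"dx": 0.0035,"dy": 0.001,"dz": 0.001,"jaw": 1},
    {"ax": 0,"ay": 0.0005,"az": 0,"dx": 0.0035,"dy": 0,"dz": 0.001,"jaw": 1},
  ],
)

```text
time: 13.2
position: [419.1, -6.9, 45.6]
orientation: [0.002, 0.066, 0.998, -0.001]
ft_force: [4.8, -0.5, 0.5]
grip_width: 0.204
```

Request:
drive_tool(
  deltas=[
    {"ax": 0,"ay": 0.0005,"az": 0,"dx": 0.0035,"dy": 0,"dz": 0.001,"jaw": 1},
    {"ax": 0,"ay": 0.0005,"az": 0,"dx": 0.0035,"dy": 0,"dz": 0.001,"jaw": 1},
  ],
)

```text
time: 13.4
position: [417.8, -6.9, 45.5]
orientation: [0.002, 0.066, 0.998, -0.001]
ft_force: [5.6, -1.1, -1.0]
grip_width: 0.21
```

```bash
python3 -c "
from h import *
pull()"
```

```text
travel 122.2 off -0.72 pullF 5.73 Fy -0.37
t 13.4 pos [417.8  -6.9  45.5] yaw -7.58 tilt z [ 0.0043 -0.0019] F [ 5.63 -1.12 -0.97] M [-0.134 -1.219  0.039] w 19.7 j [-0.22  0.08  2.06 -0.    1.   -1.66]
delta mm (tool) [0.  0.7 0.5] frac [0.     0.0014 0.001 ]
rot deg [-0.07  0.26 -0.02] frac [-0.0004  0.0014 -0.0001]
```

Request:
drive_tool(
  deltas=[
    {"ax": 0,"ay": 0.0005,"az": 0,"dx": 0.0035,"dy": 0,"dz": 0.001,"jaw": 1},
  ],
)

```text
time: 13.5
position: [417.1, -6.9, 45.4]
orientation: [0.002, 0.066, 0.998, -0.001]
ft_force: [5.5, -0.1, -0.4]
grip_width: 0.207
```

Request:
drive_tool(
  deltas=[
    {"ax": 0,"ay": 0.0005,"az": 0,"dx": 0.003,"dy": 0,"dz": 0.0005,"jaw": 1},
  ],
)

```text
time: 13.6
position: [416.5, -6.9, 45.5]
orientation: [0.003, 0.066, 0.998, -0.001]
ft_force: [5.3, -0.2, -0.6]
grip_width: 0.21
```

Request:
drive_tool(
  deltas=[
    {"ax": 0,"ay": 0.001,"az": 0,"dx": 0.0035,"dy": 0.001,"dz": 0.0005,"jaw": 1},
    {"ax": 0,"ay": 0.001,"az": 0,"dx": 0.0035,"dy": 0,"dz": 0.0005,"jaw": 1},
  ],
)

```text
time: 13.8
position: [414.8, -6.4, 45.7]
orientation: [0.001, 0.066, 0.998, -0.001]
ft_force: [5.7, -0.6, -0.6]
grip_width: 0.209
```

Request:
drive_tool(
  deltas=[
    {"ax": 0,"ay": 0.0005,"az": 0,"dx": 0.0035,"dy": 0,"dz": 0.0005,"jaw": 1},
    {"ax": 0,"ay": 0.0005,"az": 0,"dx": 0.0035,"dy": 0,"dz": 0.0005,"jaw": 1},
  ],
)

```text
time: 14.0
position: [412.9, -6.2, 45.9]
orientation: [0.001, 0.066, 0.998, -0.001]
ft_force: [4.6, -0.4, -0.7]
grip_width: 0.21
```

Request:
drive_tool(
  deltas=[
    {"ax": 0,"ay": 0.0005,"az": 0,"dx": 0.0035,"dy": 0,"dz": 0.0005,"jaw": 1},
  ],
)

```text
time: 14.1
position: [411.8, -6.1, 45.8]
orientation: [0.001, 0.066, 0.998, -0.001]
ft_force: [5.4, -0.5, -1.9]
grip_width: 0.207
```

```bash
python3 -c "
from h import *
pull()"
```

```text
travel 128.2 off -0.69 pullF 5.4 Fy 0.23
t 14.1 pos [411.8  -6.1  45.8] yaw -7.62 tilt z [ 0.0019 -0.0023] F [ 5.38 -0.48 -1.94] M [-0.122 -1.083 -0.05 ] w 19.4 j [-0.22  0.07  2.07 -0.    1.   -1.66]
delta mm (tool) [0.  0.7 0.8] frac [0.     0.0014 0.0017]
rot deg [-0.11  0.13 -0.06] frac [-0.0006  0.0007 -0.0004]
```

Request:
drive_tool(
  deltas=[
    {"ax": 0,"ay": 0.0005,"az": 0,"dx": 0.003,"dy": 0.001,"dz": 0.001,"jaw": 1},
  ],
)

```text
time: 14.2
position: [411.2, -5.7, 45.7]
orientation: [0.001, 0.067, 0.998, -0.001]
ft_force: [5.6, -0.8, 0.0]
grip_width: 0.209
```

Request:
drive_tool(
  deltas=[
    {"ax": 0,"ay": 0.0005,"az": 0,"dx": 0.003,"dy": 0,"dz": 0.001,"jaw": 1},
  ],
)

```text
time: 14.3
position: [410.8, -5.8, 45.6]
orientation: [0.002, 0.067, 0.998, -0.001]
ft_force: [5.3, -0.7, 1.0]
grip_width: 0.21
```

Request:
drive_tool(
  deltas=[
    {"ax": 0,"ay": 0.0005,"az": 0,"dx": 0.003,"dy": 0,"dz": 0.0005,"jaw": 1},
  ],
)

```text
time: 14.4
position: [410.2, -5.8, 45.7]
orientation: [0.002, 0.067, 0.998, -0.001]
ft_force: [5.3, -0.6, -1.1]
grip_width: 0.21
```

Request:
drive_tool(
  deltas=[
    {"ax": 0,"ay": 0.0005,"az": 0,"dx": 0.003,"dy": 0,"dz": 0.0005,"jaw": 1},
  ],
)

```text
time: 14.5
position: [409.4, -5.7, 45.8]
orientation: [0.002, 0.067, 0.998, -0.001]
ft_force: [4.5, -0.4, -1.3]
grip_width: 0.207
```

Request:
drive_tool(
  deltas=[
    {"ax": 0,"ay": 0.0005,"az": 0,"dx": 0.003,"dy": 0,"dz": 0.001,"jaw": 1},
  ],
)

```text
time: 14.6
position: [409.0, -5.7, 45.7]
orientation: [0.002, 0.067, 0.998, -0.002]
ft_force: [6.7, -1.1, -1.2]
grip_width: 0.212
```

Request:
drive_tool(
  deltas=[
    {"ax": 0,"ay": 0.0005,"az": 0,"dx": 0.003,"dy": 0,"dz": 0.001,"jaw": 1},
  ],
)

```text
time: 14.7
position: [408.7, -5.8, 45.6]
orientation: [0.002, 0.067, 0.998, -0.002]
ft_force: [7.1, -1.5, -0.7]
grip_width: 0.207
```

Request:
drive_tool(
  deltas=[
    {"ax": 0,"ay": 0.0005,"az": 0,"dx": 0.003,"dy": 0,"dz": 0.0005,"jaw": 1},
  ],
)

```text
time: 14.8
position: [408.6, -5.9, 45.7]
orientation: [0.003, 0.067, 0.998, -0.002]
ft_force: [6.6, -0.5, -2.2]
grip_width: 0.208
```

Request:
drive_tool(
  deltas=[
    {"ax": 0,"ay": 0.0005,"az": 0,"dx": 0.003,"dy": 0,"dz": 0.0005,"jaw": 1},
  ],
)

```text
time: 14.9
position: [408.6, -6.0, 45.8]
orientation: [0.004, 0.067, 0.998, -0.002]
ft_force: [7.9, -0.5, -4.3]
grip_width: 0.21
```

```bash
python3 -c "
from h import *
pull()
S=eyes.get_image('scene');crop(S,235,165,315,230,'s12.png',10)"
```

```text
travel 131.4 off -0.97 pullF 7.91 Fy 0.59
t 14.9 pos [408.6  -6.   45.8] yaw -7.68 tilt z [ 0.0075 -0.0042] F [ 7.92 -0.46 -4.31] M [-0.077 -1.342  0.043] w 19.7 j [-0.23  0.06  2.08 -0.    0.99 -1.66]
delta mm (tool) [0.  1.  0.8] frac [0.     0.0019 0.0017]
rot deg [-0.18  0.46 -0.12] frac [-0.001   0.0025 -0.0007]
```

View pics/s12.png

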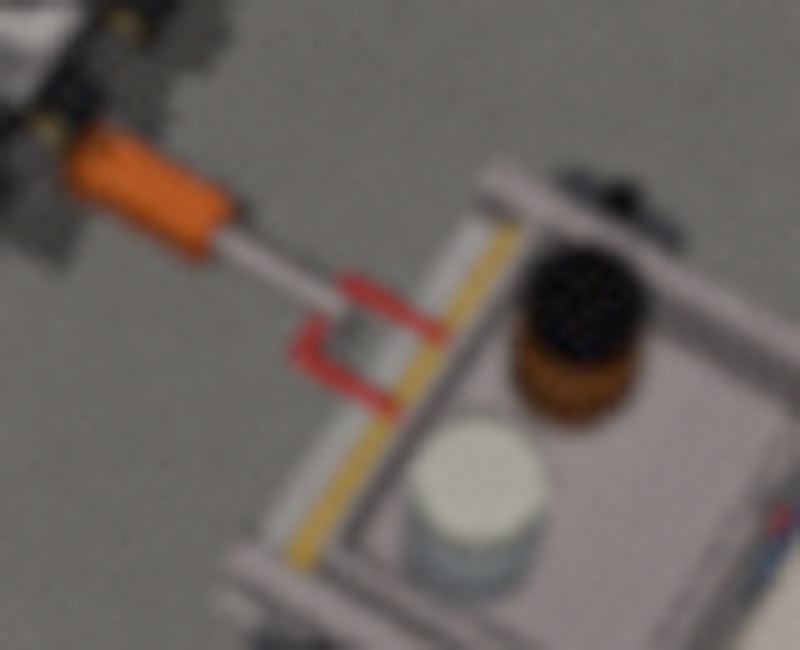

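Request:
drive_tool(
  deltas=[
    {"ax": 0,"ay": 0.002,"az": 0,"dx": 0.0045,"dy": 0.001,"dz": 0.0005,"jaw": 1},
  ],
)

```text
time: 15.05
position: [408.6, -5.7, 46.0]
orientation: [0.003, 0.067, 0.998, -0.002]
ft_force: [10.1, -1.6, -4.8]
grip_width: 0.209
```

Request:
drive_tool(
  deltas=[
    {"ax": 0,"ay": 0.002,"az": 0,"dx": 0.005,"dy": 0.001,"dz": 0.0005,"jaw": 1},
  ],
)

```text
time: 15.15
position: [408.6, -5.5, 46.4]
orientation: [0.003, 0.067, 0.998, -0.002]
ft_force: [10.3, -1.9, -5.6]
grip_width: 0.208
```

```bash
python3 -c "
from h import *
pull()"
```

```text
travel 131.5 off -0.53 pullF 10.49 Fy -0.55
t 15.15 pos [408.6  -5.5  46.4] yaw -7.73 tilt z [ 0.0048 -0.0047] F [10.33 -1.92 -5.64] M [-0.332 -1.588 -0.142] w 19.5 j [-0.22  0.06  2.08 -0.    1.   -1.66]
delta mm (tool) [0.  0.5 1.3] frac [0.     0.0011 0.0027]
rot deg [-0.23  0.31 -0.17] frac [-0.0013  0.0017 -0.001 ]
```

Request:
drive_tool(
  deltas=[
    {"ax": -0.0005,"ay": 0.002,"az": -0.0005,"dx": 0.006,"dy": 0.001,"dz": 0.002,"jaw": 1},
  ],
)

```text
time: 15.25
position: [408.5, -5.5, 46.1]
orientation: [0.002, 0.067, 0.998, -0.002]
ft_force: [10.8, -2.7, -3.6]
grip_width: 0.208
```

Request:
drive_tool(
  deltas=[
    {"ax": -0.0005,"ay": 0.002,"az": -0.0005,"dx": 0.0068,"dy": 0.0005,"dz": 0.002,"jaw": 1},
  ],
)

```text
time: 15.35
position: [408.4, -5.7, 46.0]
orientation: [0.003, 0.066, 0.998, -0.001]
ft_force: [10.9, -1.8, -4.7]
grip_width: 0.208
```

```bash
python3 -c "
from h import *
pull()"
```

```text
travel 131.6 off -0.74 pullF 11.02 Fy -0.36
t 15.35 pos [408.4  -5.7  46. ] yaw -7.6 tilt z [ 0.0053 -0.0032] F [10.88 -1.81 -4.7 ] M [-0.429 -1.82  -0.077] w 19.5 j [-0.22  0.06  2.08 -0.    0.99 -1.66]
delta mm (tool) [0.  0.7 1. ] frac [0.     0.0015 0.0019]
rot deg [-0.14  0.33 -0.04] frac [-0.0008  0.0018 -0.0002]
```

Request:
drive_tool(
  deltas=[
    {"ax": -0.0005,"ay": 0.003,"az": 0,"dx": 0.0085,"dy": 0.001,"dz": 0.002,"jaw": 1},
  ],
)

```text
time: 15.45
position: [408.4, -5.7, 46.1]
orientation: [0.002, 0.067, 0.998, -0.001]
ft_force: [11.7, -3.0, -4.2]
grip_width: 0.206
```

Request:
drive_tool(
  deltas=[
    {"ax": -0.0005,"ay": 0.003,"az": 0,"dx": 0.009,"dy": 0.001,"dz": 0.002,"jaw": 1},
  ],
)

```text
time: 15.55
position: [408.4, -5.7, 46.3]
orientation: [0.002, 0.067, 0.998, -0.001]
ft_force: [13.0, -1.6, -5.5]
grip_width: 0.207
```

```bash
python3 -c "
from h import *
pull()"
```

```text
travel 131.6 off -0.77 pullF 13.06 Fy 0.12
t 15.55 pos [408.4  -5.7  46.3] yaw -7.67 tilt z [ 0.0049 -0.0015] F [12.96 -1.59 -5.51] M [-0.378 -2.072 -0.07 ] w 19.4 j [-0.23  0.06  2.08 -0.    1.   -1.66]
delta mm (tool) [0.  0.8 1.3] frac [0.     0.0015 0.0027]
rot deg [-0.05  0.29 -0.11] frac [-0.0003  0.0016 -0.0006]
```

Request:
drive_tool(
  deltas=[
    {"ax": 0,"ay": 0.003,"az": -0.0005,"dx": 0.0105,"dy": 0.001,"dz": 0.003,"jaw": 1},
    {"ax": 0,"ay": 0.003,"az": -0.0005,"dx": 0.0105,"dy": 0.001,"dz": 0.003,"jaw": 1},
  ],
)

```text
time: 15.75
position: [408.4, -5.9, 46.2]
orientation: [0.004, 0.066, 0.998, -0.001]
ft_force: [13.3, -1.8, -6.5]
grip_width: 0.207
```

```bash
python3 -c "
from h import *
pull()"
```

```text
travel 131.6 off -0.9 pullF 13.37 Fy -0.02
t 15.75 pos [408.4  -5.9  46.2] yaw -7.57 tilt z [ 0.0076 -0.0034] F [13.25 -1.78 -6.49] M [-0.364 -2.221 -0.038] w 19.5 j [-0.23  0.06  2.08 -0.    0.99 -1.66]
delta mm (tool) [0.  0.9 1.2] frac [0.     0.0018 0.0023]
rot deg [-0.13  0.46 -0.01] frac [-0.0007  0.0026 -0.0001]
```

Request:
drive_tool(
  deltas=[
    {"ax": 0,"ay": 0.005,"az": 0,"dx": 0.012,"dy": 0.001,"dz": 0.003,"jaw": 1},
    {"ax": 0,"ay": 0.005,"az": 0,"dx": 0.012,"dy": 0.001,"dz": 0.003,"jaw": 1},
  ],
)

```text
time: 15.95
position: [408.3, -5.9, 46.5]
orientation: [0.001, 0.067, 0.998, -0.002]
ft_force: [14.0, -1.6, -5.3]
grip_width: 0.205
```

```bash
python3 -c "
from h import *
pull()"
```

```text
travel 131.7 off -0.96 pullF 14.12 Fy 0.3
t 15.95 pos [408.3  -5.9  46.5] yaw -7.66 tilt z [ 0.0009 -0.004 ] F [14.03 -1.56 -5.28] M [-0.253 -2.431  0.02 ] w 19.3 j [-0.22  0.06  2.08 -0.    1.   -1.66]
delta mm (tool) [0.  1.  1.5] frac [0.     0.0019 0.003 ]
rot deg [-0.22  0.08 -0.1 ] frac [-0.0012  0.0005 -0.0005]
```

Pull is 14 N, which puts about 9 N on the bar. Holding at slightly more.

Request:
drive_tool(
  deltas=[
    {"ax": 0,"ay": 0.003,"az": 0,"dx": 0.0125,"dy": 0.001,"dz": 0.003,"jaw": 1},
    {"ax": 0,"ay": 0.003,"az": 0,"dx": 0.0125,"dy": 0.001,"dz": 0.003,"jaw": 1},
    {"ax": 0,"ay": 0.003,"az": 0,"dx": 0.0125,"dy": 0.001,"dz": 0.003,"jaw": 1},
  ],
)

```text
time: 16.25
position: [408.4, -5.8, 46.7]
orientation: [0.006, 0.068, 0.998, -0.003]
ft_force: [18.5, -2.6, -12.0]
grip_width: 0.204
```

```bash
python3 -c "
from h import *
pull()"
```

```text
travel 131.6 off -0.79 pullF 18.71 Fy -0.18
t 16.25 pos [408.4  -5.8  46.7] yaw -7.77 tilt z [ 0.0118 -0.007 ] F [ 18.53  -2.64 -11.98] M [-0.314 -2.527  0.085] w 19.2 j [-0.22  0.05  2.09 -0.01  0.99 -1.66]
delta mm (tool) [0.  0.8 1.7] frac [0.     0.0016 0.0034]
rot deg [-0.31  0.72 -0.21] frac [-0.0017  0.004  -0.0012]
```

Request:
drive_tool(
  deltas=[
    {"ax": -0.0017,"ay": 0.006,"az": -0.001,"dx": 0.01,"dy": 0.001,"dz": 0.006,"jaw": 1},
  ],
)

```text
time: 16.35
position: [408.2, -5.7, 45.1]
orientation: [0.002, 0.066, 0.998, -0.0]
ft_force: [7.1, -2.2, 3.2]
grip_width: 0.209
```

```bash
python3 -c "
from h import *
pull()
S=eyes.get_image('scene');crop(S,235,165,295,215,'s13.png',13)
pull()"
```

```text
travel 131.9 off -0.73 pullF 7.35 Fy -1.28
t 16.35 pos [408.2  -5.7  45.1] yaw -7.61 tilt z [ 0.0035 -0.0012] F [ 7.12 -2.23  3.2 ] M [-0.453 -1.843 -0.12 ] w 19.6 j [-0.23  0.06  2.08 -0.    0.99 -1.66]
delta mm (tool) [0.  0.7 0.1] frac [0.     0.0015 0.0002]
rot deg [-0.04  0.21 -0.05] frac [-0.0002  0.0012 -0.0003]
travel 131.7 off -0.87 pullF 10.1 Fy -0.42
t 16.4 pos [408.3  -5.8  45.1] yaw -7.61 tilt z [ 0.0029 -0.001 ] F [ 9.96 -1.74  0.13] M [-0.355 -2.164 -0.025] w 19.7 j [-0.23  0.06  2.08 -0.    1.   -1.66]
delta mm (tool) [0.  0.9 0.1] frac [0.     0.0017 0.0003]
rot deg [-0.03  0.17 -0.05] frac [-0.0002  0.0009 -0.0003]
```

View pics/s13.png

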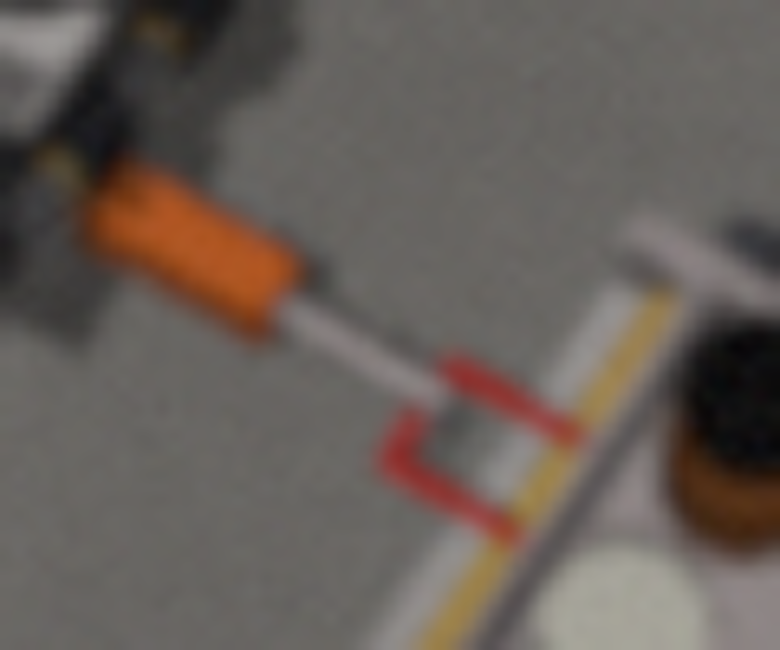

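Request:
drive_tool(
  deltas=[
    {"ax": 0,"ay": 0.001,"az": 0,"dx": 0.012,"dy": 0.001,"dz": 0.001,"jaw": 1},
  ],
)

```text
time: 16.5
position: [408.5, -5.9, 46.2]
orientation: [0.006, 0.067, 0.998, -0.001]
ft_force: [19.5, -2.8, -12.0]
grip_width: 0.207
```

```bash
python3 -c "
from h import *
pull()"
```

```text
travel 131.5 off -0.9 pullF 19.71 Fy -0.21
t 16.5 pos [408.5  -5.9  46.2] yaw -7.65 tilt z [ 0.0122 -0.0028] F [ 19.51  -2.8  -12.  ] M [-0.261 -2.532  0.05 ] w 19.4 j [-0.23  0.06  2.09 -0.    0.99 -1.66]
delta mm (tool) [0.  0.9 1.2] frac [0.     0.0018 0.0024]
rot deg [-0.07  0.71 -0.09] frac [-0.0004  0.004  -0.0005]
```

Request:
drive_tool(
  deltas=[
    {"ax": 0,"ay": 0.002,"az": 0,"dx": 0.012,"dy": 0.001,"dz": 0.002,"jaw": 1},
  ],
)

```text
time: 16.6
position: [408.4, -5.8, 46.5]
orientation: [0.009, 0.067, 0.998, -0.001]
ft_force: [18.7, -2.3, -13.0]
grip_width: 0.206
```

```bash
python3 -c "
from h import *
pull()"
```

```text
travel 131.6 off -0.85 pullF 18.86 Fy 0.21
t 16.6 pos [408.4  -5.8  46.5] yaw -7.7 tilt z [ 0.0185 -0.0042] F [ 18.72  -2.27 -12.96] M [-0.279 -2.393  0.021] w 19.4 j [-0.23  0.05  2.09  0.    0.98 -1.66]
delta mm (tool) [0.  0.9 1.5] frac [0.0001 0.0017 0.003 ]
rot deg [-0.1   1.08 -0.14] frac [-0.0005  0.006  -0.0008]
```

Request:
drive_tool(
  deltas=[
    {"ax": 0,"ay": 0.006,"az": 0,"dx": 0.011,"dy": 0.001,"dz": 0.0025,"jaw": 1},
  ],
)

```text
time: 16.7
position: [408.3, -5.7, 46.4]
orientation: [0.006, 0.067, 0.998, -0.001]
ft_force: [14.7, -1.0, -7.1]
grip_width: 0.209
```

```bash
python3 -c "
from h import *
pull()"
```

```text
travel 131.8 off -0.74 pullF 14.73 Fy 0.92
t 16.7 pos [408.3  -5.7  46.4] yaw -7.74 tilt z [ 0.0111 -0.0036] F [14.72 -1.03 -7.14] M [-0.228 -2.274  0.053] w 19.6 j [-0.23  0.06  2.08 -0.    0.99 -1.66]
delta mm (tool) [0.  0.7 1.4] frac [0.     0.0015 0.0028]
rot deg [-0.12  0.66 -0.18] frac [-0.0007  0.0037 -0.001 ]
```

Request:
drive_tool(
  deltas=[
    {"ax": 0,"ay": 0.005,"az": 0,"dx": 0.0115,"dy": 0.001,"dz": 0.0025,"jaw": 1},
  ],
)

```text
time: 16.8
position: [408.3, -5.6, 46.6]
orientation: [0.004, 0.068, 0.998, -0.002]
ft_force: [14.1, -1.4, -7.1]
grip_width: 0.211
```

```bash
python3 -c "
from h import *
pull()"
```

```text
travel 131.7 off -0.66 pullF 14.19 Fy 0.49
t 16.8 pos [408.3  -5.6  46.6] yaw -7.78 tilt z [ 0.0072 -0.0036] F [14.13 -1.38 -7.06] M [-0.293 -2.428  0.04 ] w 19.9 j [-0.22  0.06  2.08 -0.    0.99 -1.66]
delta mm (tool) [0.  0.7 1.6] frac [0.     0.0013 0.0033]
rot deg [-0.15  0.44 -0.22] frac [-0.0008  0.0024 -0.0012]
```

Request:
drive_tool(
  deltas=[
    {"ax": 0,"ay": 0.0045,"az": -0.0005,"dx": 0.012,"dy": 0.0005,"dz": 0.003,"jaw": 1},
  ],
)

```text
time: 16.9
position: [408.3, -5.8, 46.7]
orientation: [0.003, 0.067, 0.998, -0.002]
ft_force: [14.6, -1.8, -5.8]
grip_width: 0.206
```

Request:
drive_tool(
  deltas=[
    {"ax": 0,"ay": 0.0045,"az": -0.0005,"dx": 0.012,"dy": 0.0005,"dz": 0.003,"jaw": 1},
  ],
)

```text
time: 17.0
position: [408.3, -5.9, 46.9]
orientation: [0.002, 0.067, 0.998, -0.002]
ft_force: [13.7, -1.6, -6.2]
grip_width: 0.207
```

```bash
python3 -c "
from h import *
pull()"
```

```text
travel 131.7 off -0.95 pullF 13.79 Fy 0.17
t 17.0 pos [408.3  -5.9  46.9] yaw -7.67 tilt z [ 0.0035 -0.0041] F [13.7  -1.65 -6.16] M [-0.25  -2.441  0.03 ] w 19.5 j [-0.22  0.06  2.08 -0.    1.   -1.66]
delta mm (tool) [0.  1.  1.9] frac [0.     0.0019 0.0038]
rot deg [-0.2   0.23 -0.11] frac [-0.0011  0.0013 -0.0006]
```

Request:
drive_tool(
  deltas=[
    {"ax": 0,"ay": 0.0045,"az": 0,"dx": 0.0125,"dy": 0.0005,"dz": 0.0035,"jaw": 1},
  ],
)

```text
time: 17.1
position: [408.2, -6.0, 46.9]
orientation: [0.001, 0.067, 0.998, -0.002]
ft_force: [15.4, -1.1, -4.6]
grip_width: 0.211
```

Request:
drive_tool(
  deltas=[
    {"ax": 0,"ay": 0.0045,"az": 0,"dx": 0.0125,"dy": 0.0005,"dz": 0.0035,"jaw": 1},
  ],
)

```text
time: 17.2
position: [408.2, -6.0, 47.0]
orientation: [0.001, 0.067, 0.998, -0.002]
ft_force: [14.7, -1.4, -4.9]
grip_width: 0.208
```

Request:
drive_tool(
  deltas=[
    {"ax": 0,"ay": 0.0045,"az": 0,"dx": 0.0125,"dy": 0.0005,"dz": 0.0035,"jaw": 1},
  ],
)

```text
time: 17.3
position: [408.3, -6.0, 47.1]
orientation: [0.0, 0.068, 0.998, -0.002]
ft_force: [15.0, -0.8, -4.6]
grip_width: 0.209
```

```bash
python3 -c "
from h import *
pull()"
```

```text
travel 131.8 off -1.05 pullF 14.98 Fy 1.22
t 17.3 pos [408.3  -6.   47.1] yaw -7.75 tilt z [-0.0002 -0.0042] F [15.01 -0.76 -4.64] M [-0.098 -2.553  0.144] w 19.6 j [-0.22  0.06  2.08 -0.    1.   -1.66]
delta mm (tool) [0.  1.1 2.1] frac [0.     0.0021 0.0042]
rot deg [-0.24  0.02 -0.19] frac [-0.0013  0.0001 -0.0011]
```

Request:
drive_tool(
  deltas=[
    {"ax": -0.0005,"ay": 0.004,"az": 0,"dx": 0.0125,"dy": 0.0005,"dz": 0.004,"jaw": 1},
  ],
)

```text
time: 17.4
position: [408.2, -5.9, 47.0]
orientation: [0.0, 0.068, 0.998, -0.001]
ft_force: [14.4, -0.6, -3.9]
grip_width: 0.206
```

Request:
drive_tool(
  deltas=[
    {"ax": -0.0005,"ay": 0.004,"az": 0,"dx": 0.0125,"dy": 0.0005,"dz": 0.004,"jaw": 1},
  ],
)

```text
time: 17.5
position: [408.2, -5.9, 46.9]
orientation: [0.0, 0.068, 0.998, -0.001]
ft_force: [14.1, -1.5, -4.3]
grip_width: 0.211
```

Request:
drive_tool(
  deltas=[
    {"ax": 0,"ay": 0.0045,"az": 0,"dx": 0.0125,"dy": 0.0005,"dz": 0.004,"jaw": 1},
  ],
)

```text
time: 17.6
position: [408.2, -5.9, 46.9]
orientation: [-0.0, 0.068, 0.998, -0.001]
ft_force: [13.6, -0.7, -4.3]
grip_width: 0.21
```

```bash
python3 -c "
from h import *
pull()"
```

```text
travel 131.8 off -0.91 pullF 13.58 Fy 1.05
t 17.6 pos [408.2  -5.9  46.9] yaw -7.82 tilt z [-0.0003 -0.0014] F [13.6  -0.74 -4.34] M [-0.164 -2.531  0.181] w 19.7 j [-0.23  0.06  2.08 -0.    1.   -1.66]
delta mm (tool) [0.  0.9 1.9] frac [0.     0.0018 0.0037]
rot deg [-0.08 -0.   -0.26] frac [-0.0004 -0.     -0.0015]
```

Request:
drive_tool(
  deltas=[
    {"ax": 0,"ay": 0.0042,"az": 0,"dx": 0.013,"dy": 0.0005,"dz": 0.004,"jaw": 1},
  ],
)

```text
time: 17.7
position: [408.2, -5.8, 46.9]
orientation: [0.0, 0.068, 0.998, -0.001]
ft_force: [13.9, -1.3, -4.1]
grip_width: 0.207
```

Request:
drive_tool(
  deltas=[
    {"ax": 0,"ay": 0.0042,"az": 0,"dx": 0.013,"dy": 0.0005,"dz": 0.004,"jaw": 1},
  ],
)

```text
time: 17.8
position: [408.2, -5.8, 46.9]
orientation: [0.0, 0.069, 0.998, -0.001]
ft_force: [14.7, -0.8, -4.1]
grip_width: 0.205
```

Request:
drive_tool(
  deltas=[
    {"ax": 0,"ay": 0.0042,"az": 0,"dx": 0.013,"dy": 0.0005,"dz": 0.004,"jaw": 1},
  ],
)

```text
time: 17.9
position: [408.3, -5.7, 47.0]
orientation: [0.0, 0.069, 0.998, -0.001]
ft_force: [15.4, -1.6, -5.4]
grip_width: 0.207
```

Request:
drive_tool(
  deltas=[
    {"ax": 0,"ay": 0.0042,"az": 0,"dx": 0.013,"dy": 0.0005,"dz": 0.004,"jaw": 1},
  ],
)

```text
time: 18.0
position: [408.3, -5.7, 47.0]
orientation: [0.001, 0.069, 0.998, -0.001]
ft_force: [15.3, -0.2, -4.8]
grip_width: 0.206
```

```bash
python3 -c "
from h import *
pull()"
```

```text
travel 131.8 off -0.74 pullF 15.22 Fy 1.78
t 18.0 pos [408.3  -5.7  47. ] yaw -7.91 tilt z [ 0.0012 -0.0022] F [15.32 -0.24 -4.77] M [-0.099 -2.596  0.178] w 19.4 j [-0.23  0.06  2.08 -0.    1.   -1.66]
delta mm (tool) [0.  0.7 2. ] frac [0.     0.0015 0.0039]
rot deg [-0.11  0.08 -0.35] frac [-0.0006  0.0005 -0.0019]
```

Held 14–15 N pull (about 9–10 N on the bar) for 1.3 s. Now easing off and moving the hook forward within the loop.

Request:
drive_tool(
  deltas=[
    {"ax": 0,"ay": 0,"az": -0.001,"dx": 0,"dy": 0.001,"dz": 0.002,"jaw": 1},
    {"ax": 0,"ay": 0,"az": 0,"dx": -0.006,"dy": 0,"dz": 0,"jaw": 1},
  ],
)

```text
time: 18.2
position: [409.6, -5.2, 45.6]
orientation: [-0.002, 0.067, 0.998, -0.001]
ft_force: [-0.9, 0.2, -2.0]
grip_width: 0.203
```

```bash
python3 -c "
from h import *
pull()"
```

```text
travel 130.5 off -0.11 pullF -0.93 Fy 0.08
t 18.2 pos [409.6  -5.2  45.6] yaw -7.72 tilt z [-0.0035 -0.0013] F [-0.91  0.2  -2.05] M [ 0.016 -0.011  0.054] w 19.1 j [-0.22  0.07  2.07 -0.    1.   -1.66]
delta mm (tool) [-0.   0.1  0.6] frac [-0.      0.0002  0.0012]
rot deg [-0.1  -0.19 -0.16] frac [-0.0006 -0.001  -0.0009]
```

Request:
drive_tool(
  deltas=[
    {"ax": -0.0006,"ay": -0.001,"az": -0.0009,"dx": -0.01,"dy": 0,"dz": -0.001,"jaw": 1},
    {"ax": 0,"ay": 0,"az": 0,"dx": -0.01,"dy": 0,"dz": 0,"jaw": 1},
    {"ax": 0,"ay": 0,"az": 0,"dx": -0.006,"dy": 0,"dz": 0,"jaw": 1},
  ],
)

```text
time: 18.5
position: [416.6, -5.6, 43.0]
orientation: [-0.007, 0.066, 0.998, 0.001]
ft_force: [0.7, 0.7, -1.5]
grip_width: 0.208
```

```bash
python3 -c "
from h import *
pull()"
```

```text
travel 123.5 off 0.41 pullF 0.6 Fy 0.82
t 18.5 pos [416.6  -5.6  43. ] yaw -7.52 tilt z [-0.014  0.003] F [ 0.7   0.73 -1.5 ] M [-0.035  0.028  0.062] w 19.5 j [-0.22  0.1   2.05 -0.    1.01 -1.66]
delta mm (tool) [ 0.  -0.4 -2. ] frac [ 0.0001 -0.0008 -0.004 ]
rot deg [ 0.06 -0.82  0.04] frac [ 0.0004 -0.0045  0.0002]
```

Request:
drive_tool(
  deltas=[
    {"ax": 0,"ay": -0.005,"az": 0,"dx": 0,"dy": 0,"dz": -0.007,"jaw": 1},
    {"ax": 0,"ay": -0.0005,"az": 0,"dx": -0.006,"dy": 0,"dz": 0,"jaw": 1},
  ],
)

```text
time: 18.7
position: [418.3, -5.7, 45.7]
orientation: [0.0, 0.066, 0.998, 0.001]
ft_force: [0.8, -0.8, -1.0]
grip_width: 0.21
```

```bash
python3 -c "
from h import *
pull()"
```

```text
travel 121.8 off 0.54 pullF 0.91 Fy -0.65
t 18.7 pos [418.3  -5.7  45.7] yaw -7.52 tilt z [0.0003 0.0013] F [ 0.82 -0.76 -0.96] M [-0.027  0.051 -0.018] w 19.7 j [-0.22  0.09  2.05  0.    1.   -1.66]
delta mm (tool) [ 0.  -0.5  0.7] frac [ 0.     -0.0011  0.0014]
rot deg [0.08 0.   0.04] frac [0.0004 0.     0.0002]
```

Request:
drive_tool(
  deltas=[
    {"ax": 0,"ay": -0.0005,"az": 0,"dx": -0.01,"dy": 0,"dz": -0.0005,"jaw": 1},
    {"ax": 0,"ay": -0.001,"az": 0,"dx": -0.006,"dy": 0,"dz": -0.001,"jaw": 1},
    {"ax": 0,"ay": -0.001,"az": 0,"dx": -0.004,"dy": 0,"dz": -0.001,"jaw": 1},
  ],
)

```text
time: 19.0
position: [428.8, -7.1, 47.1]
orientation: [0.004, 0.066, 0.998, 0.0]
ft_force: [0.7, -0.7, -1.7]
grip_width: 0.21
```

```bash
python3 -c "
from h import *
pull()
S=eyes.get_image('scene');crop(S,235,165,295,215,'s14.png',13)"
```

```text
travel 111.3 off 0.55 pullF 0.74 Fy -0.57
t 19.0 pos [428.8  -7.1  47.1] yaw -7.52 tilt z [0.0087 0.0002] F [ 0.66 -0.66 -1.74] M [-0.026  0.018 -0.005] w 19.8 j [-0.22  0.1   2.04  0.    1.   -1.66]
delta mm (tool) [ 0.  -0.6  2.1] frac [ 0.     -0.0011  0.0043]
rot deg [0.08 0.49 0.04] frac [0.0004 0.0027 0.0002]
```

View pics/s14.png

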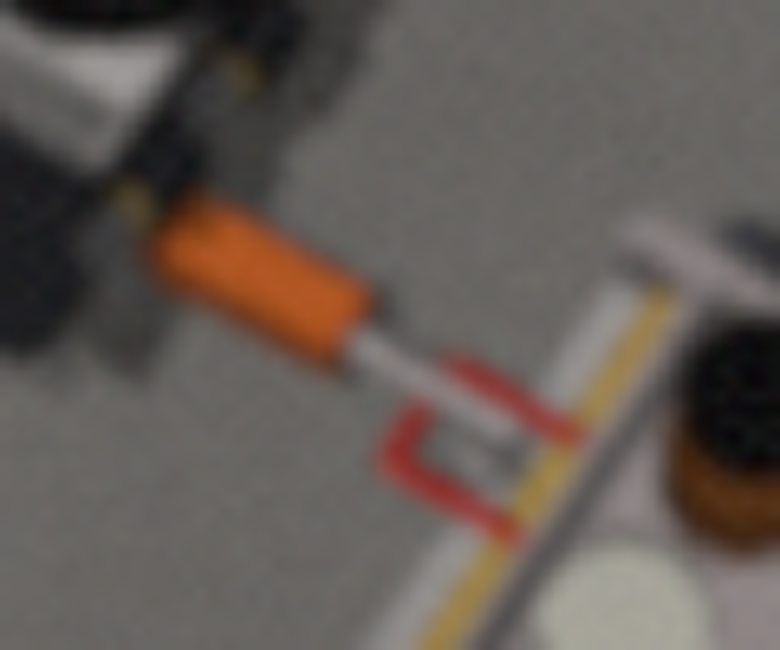

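Request:
drive_tool(
  deltas=[
    {"ax": 0,"ay": 0.002,"az": 0,"dx": 0.001,"dy": -0.001,"dz": -0.016,"jaw": 1},
    {"ax": 0,"ay": 0,"az": 0,"dx": 0,"dy": 0,"dz": -0.02,"jaw": 1},
  ],
)

```text
time: 19.25
position: [427.1, -7.4, 65.1]
orientation: [-0.001, 0.066, 0.998, 0.001]
ft_force: [-0.1, 0.2, -1.4]
grip_width: 0.207
```

```bash
python3 -c "
from h import *
pull(110)"
```

```text
travel 112.9 off 0.07 pullF -0.1 Fy 0.16
t 19.25 pos [427.1  -7.4  65.1] yaw -7.52 tilt z [-0.0009  0.0018] F [-0.07  0.18 -1.44] M [-0.04  -0.019  0.014] w 19.4 j [-0.22  0.07  2.02  0.    1.05 -1.66]
delta mm (tool) [  0.1   0.  -44.9] frac [ 0.0001  0.     -0.0898]
rot deg [ 0.09 -0.07  0.04] frac [ 0.0005 -0.0004  0.0002]
```

Request:
drive_tool(
  deltas=[
    {"ax": 0,"ay": -0.0005,"az": 0,"dx": -0.003,"dy": 0,"dz": -0.025,"jaw": 1},
    {"ax": 0,"ay": 0,"az": 0,"dx": -0.002,"dy": 0,"dz": -0.03,"jaw": 1},
    {"ax": 0,"ay": 0,"az": 0,"dx": 0,"dy": 0,"dz": -0.04,"jaw": 1},
    {"ax": 0,"ay": 0,"az": 0,"dx": 0,"dy": 0,"dz": -0.03,"jaw": 1},
    {"ax": 0,"ay": 0,"az": 0,"dx": 0,"dy": 0,"dz": 0,"jaw": 1},
  ],
)

```text
time: 19.75
position: [431.1, -8.2, 135.1]
orientation: [0.003, 0.066, 0.998, 0.0]
ft_force: [0.5, -0.3, -1.6]
grip_width: 0.205
```

```bash
python3 -c "
from h import *
S=eyes.get_image('scene');crop(S,235,165,315,230,'s15.png',10)
where([524.7,-275.3,135],-11.33)"
```

```text
t 19.8 pos [430.4  -8.  134.1] yaw -7.52 tilt z [0.0044 0.0006] F [-0.12 -0.52 -1.7 ] M [0.01  0.007 0.004] w 19.1 j [-0.22 -0.03  1.96  0.    1.21 -1.66]
delta mm (tool) [-128.5 -252.6   -0.6] frac [-0.2569 -0.5052 -0.0013]
rot deg [0.08 0.25 3.81] frac [0.0004 0.0014 0.0211]
```

View pics/s15.png

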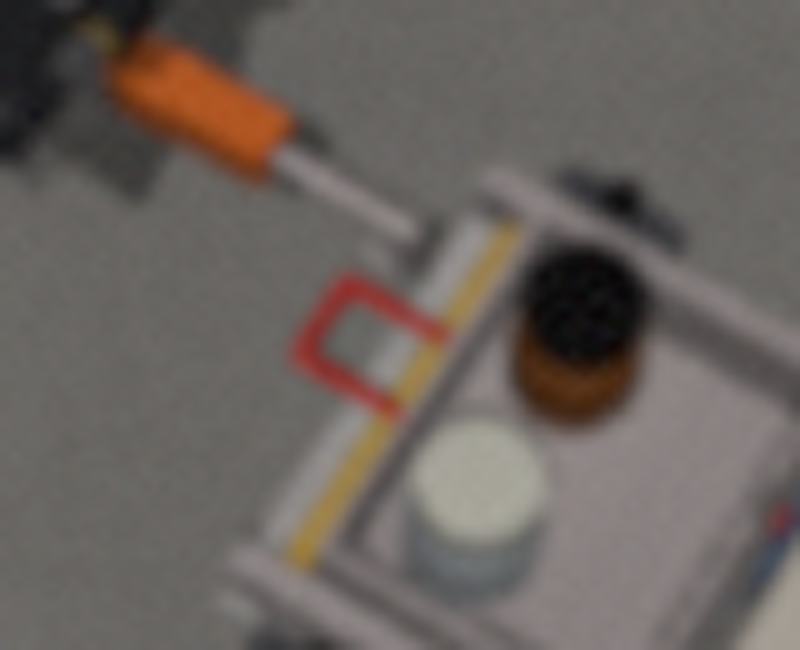

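Request:
drive_tool(
  deltas=[
    {"ax": 0,"ay": 0.0014,"az": 0.01,"dx": -0.03,"dy": -0.06,"dz": -0.003,"jaw": 1},
    {"ax": 0,"ay": 0,"az": 0.01,"dx": -0.037,"dy": -0.072,"dz": -0.001,"jaw": 1},
    {"ax": 0,"ay": 0,"az": 0,"dx": -0.037,"dy": -0.072,"dz": -0.001,"jaw": 1},
    {"ax": 0,"ay": 0,"az": 0,"dx": -0.037,"dy": -0.072,"dz": -0.001,"jaw": 1},
    {"ax": 0,"ay": 0,"az": 0,"dx": -0.037,"dy": -0.072,"dz": -0.001,"jaw": 1},
  ],
)

```text
time: 20.3
position: [484.9, -194.4, 133.1]
orientation: [-0.003, 0.094, 0.996, 0.003]
ft_force: [0.3, 1.2, -1.8]
grip_width: 0.21
```

```bash
python3 -c "
from h import *
where([524.7,-275.3,135],-11.33)"
```

```text
t 20.3 pos [ 484.9 -194.4  133.1] yaw -10.75 tilt z [-0.0063  0.0068] F [ 0.25  1.24 -1.77] M [-0.032 -0.03   0.023] w 19.8 j [-0.55  0.17  1.74  0.    1.24 -1.93]
delta mm (tool) [-54.1 -72.1  -2.7] frac [-0.1083 -0.1442 -0.0053]
rot deg [ 0.32 -0.43  0.58] frac [ 0.0018 -0.0024  0.0032]
```

Request:
drive_tool(
  deltas=[
    {"ax": 0.0018,"ay": -0.0024,"az": 0.0032,"dx": -0.055,"dy": -0.06,"dz": -0.006,"jaw": 1},
    {"ax": 0,"ay": 0,"az": 0,"dx": -0.045,"dy": -0.045,"dz": 0,"jaw": 1},
    {"ax": 0,"ay": 0,"az": 0,"dx": 0,"dy": 0,"dz": 0,"jaw": 1},
  ],
)

```text
time: 20.6
position: [523.6, -262.4, 132.1]
orientation: [-0.002, 0.102, 0.995, 0.0]
ft_force: [-0.2, 0.3, -1.6]
grip_width: 0.208
```

```bash
python3 -c "
from h import *
where([524.7,-275.3,130],-11.33)"
```

```text
t 20.6 pos [ 523.6 -262.4  132.1] yaw -11.69 tilt z [-0.0035  0.0007] F [-0.23  0.27 -1.59] M [-0.018  0.041 -0.076] w 19.6 j [-0.61  0.3   1.58 -0.    1.26 -1.98]
delta mm (tool) [ -3.7 -12.4   2.1] frac [-0.0073 -0.0249  0.0041]
rot deg [-0.   -0.2  -0.36] frac [-0.     -0.0011 -0.002 ]
```

Request:
drive_tool(
  deltas=[
    {"ax": 0,"ay": -0.0011,"az": -0.002,"dx": -0.007,"dy": -0.024,"dz": 0,"jaw": 1},
    {"ax": 0,"ay": 0,"az": 0,"dx": 0,"dy": 0,"dz": 0,"jaw": 1},
  ],
)

```text
time: 20.8
position: [523.0, -274.5, 129.6]
orientation: [-0.002, 0.098, 0.995, 0.001]
ft_force: [-0.1, 0.5, -1.8]
grip_width: 0.209
```

```bash
python3 - <<'E'
from h import *
where([524.7,-275.3,130],-11.33)
S=eyes.get_image("scene");crop(S,205,235,285,300,"s16.png",10)
where([524.7,-275.3,130],-11.33)
s=arm.get_state()["position"]
a=np.radians(-11.33);X=np.array([np.cos(a),np.sin(a)]);Y=np.array([-X[1],X[0]]);hz=s[2]+21.3
c=lambda P:((proj(S,P)-[205,235]+.5)*10).round(0).tolist()
for t,w,z in((65,10,12),(65,-10,12),(65,-10,-12),(65,0,0),(113,0,0),(117,0,4),(113,0,-31)): print(t,w,z,c(np.r_[s[:2]+t*X+w*Y,hz+z]))
E
```

```text
t 20.8 pos [ 523.  -274.5  129.6] yaw -11.31 tilt z [-0.0039  0.003 ] F [-0.11  0.49 -1.84] M [ 0.01   0.015 -0.016] w 19.6 j [-0.63  0.31  1.57  0.    1.26 -2.  ]
delta mm (tool) [-1.8 -0.4 -0.4] frac [-0.0036 -0.0008 -0.0008]
rot deg [ 0.12 -0.25  0.02] frac [ 0.0007 -0.0014  0.0001]
t 20.85 pos [ 522.6 -273.2  129.3] yaw -11.29 tilt z [-0.0048  0.0046] F [-0.   -0.5  -1.87] M [0.022 0.019 0.09 ] w 19.7 j [-0.63  0.31  1.57  0.    1.26 -2.  ]
delta mm (tool) [-2.5 -1.7 -0.7] frac [-0.0049 -0.0033 -0.0014]
rot deg [ 0.21 -0.32  0.04] frac [ 0.0011 -0.0018  0.0002]
65 10 12 [[495.0, 314.0]]
65 -10 12 [[453.0, 371.0]]
65 -10 -12 [[456.0, 387.0]]
65 0 0 [[475.0, 351.0]]
113 0 0 [[611.0, 451.0]]
117 0 4 [[623.0, 457.0]]
113 0 -31 [[610.0, 469.0]]
```

View pics/s16.png

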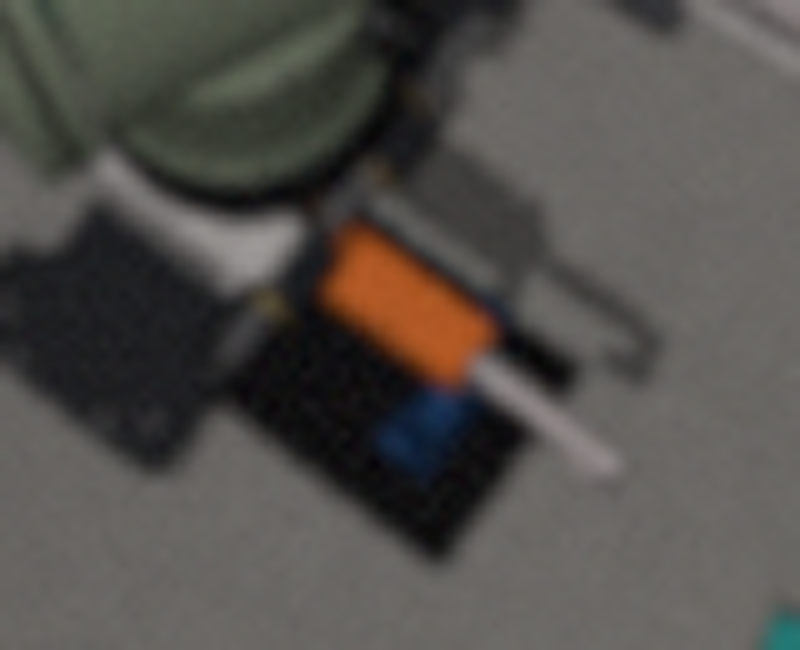

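Request:
drive_tool(
  deltas=[
    {"ax": 0.001,"ay": -0.0018,"az": 0,"dx": -0.005,"dy": -0.004,"dz": 0.02,"jaw": 1},
    {"ax": 0,"ay": 0,"az": 0,"dx": 0,"dy": 0,"dz": 0.025,"jaw": 1},
    {"ax": 0,"ay": 0,"az": 0,"dx": 0,"dy": 0,"dz": 0.02,"jaw": 1},
    {"ax": 0,"ay": 0,"az": 0,"dx": 0,"dy": 0,"dz": 0,"jaw": 1},
  ],
)

```text
time: 21.25
position: [523.0, -271.9, 93.3]
orientation: [-0.001, 0.097, 0.995, 0.001]
ft_force: [-0.2, -0.8, -1.2]
grip_width: 0.209
```

```bash
python3 -c "
from h import *
where([524.7,-275.3,85],-11.33)"
```

```text
t 21.25 pos [ 523.  -271.9   93.3] yaw -11.14 tilt z [-0.0018  0.0026] F [-0.18 -0.82 -1.24] M [-0.045  0.076  0.032] w 19.7 j [-0.63  0.35  1.6   0.    1.19 -2.  ]
delta mm (tool) [-2.3 -3.   8.2] frac [-0.0047 -0.0061  0.0165]
rot deg [ 0.13 -0.13  0.19] frac [ 0.0007 -0.0007  0.0011]
```

Request:
drive_tool(
  deltas=[
    {"ax": 0.0007,"ay": -0.0007,"az": 0.0011,"dx": -0.0047,"dy": -0.0061,"dz": 0.01,"jaw": 1},
    {"ax": 0,"ay": 0,"az": 0,"dx": 0,"dy": 0,"dz": 0,"jaw": 1},
  ],
)

```text
time: 21.45
position: [524.5, -274.7, 87.1]
orientation: [-0.001, 0.098, 0.995, 0.0]
ft_force: [-0.3, 0.3, -1.6]
grip_width: 0.211
```

```bash
python3 -c "
from h import *
where([524.7,-275.3,75],-11.33)"
```

```text
t 21.45 pos [ 524.5 -274.7   87.1] yaw -11.3 tilt z [-0.0011  0.0006] F [-0.35  0.31 -1.58] M [-0.006  0.035 -0.027] w 19.8 j [-0.63  0.36  1.6  -0.    1.18 -2.  ]
delta mm (tool) [-0.4 -0.6 12.1] frac [-0.0007 -0.0011  0.0242]
rot deg [ 0.02 -0.07  0.03] frac [ 0.0001 -0.0004  0.0002]
```

Request:
drive_tool(
  deltas=[
    {"ax": 0,"ay": -0.0004,"az": 0,"dx": -0.0007,"dy": -0.0012,"dz": 0.016,"jaw": 1},
    {"ax": 0,"ay": 0,"az": 0,"dx": 0,"dy": 0,"dz": 0,"jaw": 1},
  ],
)

```text
time: 21.65
position: [525.1, -275.7, 78.9]
orientation: [0.001, 0.098, 0.995, -0.0]
ft_force: [-0.3, 0.1, -1.6]
grip_width: 0.211
```

```bash
python3 -c "
from h import *
where([524.7,-275.3,65],-11.33)"
```

```text
t 21.65 pos [ 525.1 -275.7   78.9] yaw -11.3 tilt z [ 0.001  -0.0002] F [-0.34  0.11 -1.57] M [ 0.02  -0.015  0.081] w 19.9 j [-0.63  0.37  1.61  0.    1.16 -2.  ]
delta mm (tool) [ 0.5  0.3 13.9] frac [0.001  0.0005 0.0278]
rot deg [0.   0.06 0.03] frac [0.     0.0003 0.0002]
```

Request:
drive_tool(
  deltas=[
    {"ax": 0,"ay": 0.0003,"az": 0,"dx": 0.001,"dy": 0.0006,"dz": 0.016,"jaw": 1},
    {"ax": 0,"ay": 0,"az": 0,"dx": 0,"dy": 0,"dz": 0,"jaw": 1},
  ],
)

```text
time: 21.85
position: [524.9, -275.5, 70.5]
orientation: [0.0, 0.099, 0.995, -0.0]
ft_force: [-0.2, 0.2, -2.1]
grip_width: 0.21
```

```bash
python3 -c "
from h import *
where([524.7,-275.3,55],-11.33)"
```

```text
t 21.85 pos [ 524.9 -275.5   70.5] yaw -11.31 tilt z [ 0.0006 -0.0004] F [-0.22  0.23 -2.07] M [0.016 0.02  0.026] w 19.7 j [-0.63  0.38  1.61  0.    1.14 -2.  ]
delta mm (tool) [ 0.3  0.2 15.5] frac [0.0005 0.0004 0.031 ]
rot deg [-0.02  0.04  0.02] frac [-0.0001  0.0002  0.0001]
```

Request:
drive_tool(
  deltas=[
    {"ax": 0,"ay": 0.0003,"az": 0,"dx": 0.0005,"dy": 0.0004,"dz": 0.016,"jaw": 1},
    {"ax": 0,"ay": 0,"az": 0,"dx": 0,"dy": 0,"dz": 0.01,"jaw": 1},
  ],
)

```text
time: 22.05
position: [525.4, -275.8, 57.5]
orientation: [0.001, 0.099, 0.995, -0.001]
ft_force: [0.2, 0.8, -2.6]
grip_width: 0.207
```

```bash
python3 -c "
from h import *
where([524.7,-275.3,51.5],-11.33)"
```

```text
t 22.05 pos [ 525.4 -275.8   57.5] yaw -11.31 tilt z [ 0.0013 -0.0014] F [ 0.18  0.78 -2.55] M [ 0.039  0.044 -0.009] w 19.5 j [-0.63  0.4   1.62 -0.    1.12 -2.  ]
delta mm (tool) [0.8 0.4 6. ] frac [0.0016 0.0007 0.0121]
rot deg [-0.07  0.09  0.02] frac [-0.0004  0.0005  0.0001]
```

Request:
drive_tool(
  deltas=[
    {"ax": 0,"ay": 0.0005,"az": 0,"dx": 0.0015,"dy": 0.0007,"dz": 0.006,"jaw": 1},
  ],
)

```text
time: 22.15
position: [524.6, -275.3, 53.9]
orientation: [-0.0, 0.099, 0.995, -0.0]
ft_force: [0.1, 0.3, -1.7]
grip_width: 0.206
```

Request:
drive_tool(
  deltas=[
    {"ax": 0,"ay": 0,"az": 0,"dx": 0,"dy": 0,"dz": 0.003,"jaw": 1},
  ],
)

```text
time: 22.25
position: [524.2, -274.9, 51.7]
orientation: [-0.001, 0.099, 0.995, -0.0]
ft_force: [0.7, 0.5, -1.4]
grip_width: 0.209
```

```bash
python3 -c "
from h import *
where([524.7,-275.3,51.],-11.33)"
```

```text
t 22.25 pos [ 524.2 -274.9   51.7] yaw -11.31 tilt z [-0.0015 -0.0002] F [ 0.68  0.48 -1.39] M [-0.017  0.     0.006] w 19.7 j [-0.63  0.41  1.62 -0.    1.11 -2.  ]
delta mm (tool) [-0.5 -0.3  0.7] frac [-0.0011 -0.0005  0.0014]
rot deg [-0.03 -0.08  0.02] frac [-0.0002 -0.0005  0.0001]
```

Request:
drive_tool(
  deltas=[
    {"ax": 0,"ay": -0.0004,"az": 0,"dx": -0.001,"dy": -0.0005,"dz": 0.002,"jaw": 1},
    {"ax": 0,"ay": 0,"az": 0,"dx": 0,"dy": 0,"dz": 0.001,"jaw": 1},
  ],
)

```text
time: 22.45
position: [524.3, -275.1, 51.1]
orientation: [-0.001, 0.098, 0.995, 0.0]
ft_force: [-2.8, 1.9, 1.7]
grip_width: 0.208
```

```bash
python3 -c "
from h import *
where([524.7,-275.3,50.7],-11.33)"
```

```text
t 22.45 pos [ 524.3 -275.1   51.1] yaw -11.29 tilt z [-0.0015  0.0002] F [-2.75  1.93  1.74] M [0.209 0.164 0.054] w 19.5 j [-0.63  0.41  1.62 -0.    1.11 -2.  ]
delta mm (tool) [-0.5 -0.1  0.4] frac [-0.0009 -0.0003  0.0008]
rot deg [-0.01 -0.09  0.04] frac [-0.     -0.0005  0.0002]
```

Request:
drive_tool(
  deltas=[
    {"ax": 0,"ay": 0,"az": 0,"dx": 0,"dy": 0,"dz": 0.0005,"jaw": 0.3},
    {"ax": 0,"ay": 0,"az": 0,"dx": 0,"dy": 0,"dz": 0,"jaw": 0},
    {"ax": 0,"ay": 0,"az": 0,"dx": 0,"dy": 0,"dz": 0,"jaw": -0.3},
    {"ax": 0,"ay": 0,"az": 0,"dx": 0,"dy": 0,"dz": 0,"jaw": -0.3},
  ],
)

```text
time: 22.85
position: [526.0, -276.3, 52.2]
orientation: [0.001, 0.098, 0.995, -0.001]
ft_force: [-0.2, 0.3, 1.0]
grip_width: 0.514
```

```bash
python3 -c "
from h import *
where([524.7,-275.3,50.7],-11.33)"
```

```text
t 22.85 pos [ 526.  -276.3   52.2] yaw -11.3 tilt z [ 0.0026 -0.0027] F [-0.17  0.27  1.03] M [ 0.002 -0.022 -0.066] w 48.3 j [-0.63  0.41  1.62 -0.    1.11 -2.  ]
delta mm (tool) [1.5 0.8 1.5] frac [0.003  0.0015 0.0031]
rot deg [-0.12  0.17  0.03] frac [-0.0007  0.001   0.0002]
```

Released. Opening a little more, then lifting away.

Request:
drive_tool(
  deltas=[
    {"ax": 0,"ay": 0.001,"az": 0,"dx": 0,"dy": 0.001,"dz": 0,"jaw": -0.5},
    {"ax": 0,"ay": 0,"az": 0,"dx": 0,"dy": 0,"dz": -0.01,"jaw": -0.5},
    {"ax": 0,"ay": 0,"az": 0,"dx": 0,"dy": 0,"dz": -0.05,"jaw": -0.5},
    {"ax": 0,"ay": 0,"az": 0,"dx": 0,"dy": 0,"dz": -0.08,"jaw": -0.5},
    {"ax": 0,"ay": 0,"az": 0,"dx": 0,"dy": 0,"dz": -0.09,"jaw": -0.5},
  ],
)

```text
time: 23.35
position: [521.1, -271.9, 162.1]
orientation: [-0.008, 0.099, 0.995, 0.004]
ft_force: [0.6, -1.5, 0.3]
grip_width: 0.748
```

Request:
drive_tool(
  deltas=[
    {"ax": 0,"ay": 0,"az": 0,"dx": 0.05,"dy": 0,"dz": -0.06,"jaw": -0.5},
    {"ax": 0,"ay": 0,"az": 0,"dx": 0.08,"dy": 0,"dz": 0,"jaw": -0.5},
    {"ax": 0,"ay": 0,"az": 0,"dx": 0.08,"dy": 0,"dz": 0,"jaw": -0.5},
    {"ax": 0,"ay": 0,"az": 0,"dx": 0.02,"dy": 0,"dz": 0,"jaw": -0.5},
    {"ax": 0,"ay": 0,"az": 0,"dx": 0,"dy": 0,"dz": 0,"jaw": -0.5},
  ],
)

```text
time: 23.85
position: [411.8, -253.2, 206.2]
orientation: [0.001, 0.098, 0.995, -0.003]
ft_force: [0.2, 0.2, -0.1]
grip_width: 0.752
```

```bash
python3 - <<'E'
from h import *
where()
S=eyes.get_image("scene");T=eyes.get_image("top")
crop(S,200,160,330,300,"s20.png",4);crop(T,225,110,345,215,"t20.png",6)
E
```

```text
t 23.85 pos [ 411.8 -253.2  206.2] yaw -11.24 tilt z [ 0.0023 -0.0057] F [ 0.25  0.21 -0.11] M [ 0.043  0.032 -0.003] w 70.7 j [-0.73  0.    1.76 -0.    1.37 -2.1 ]
```

View pics/s20.png

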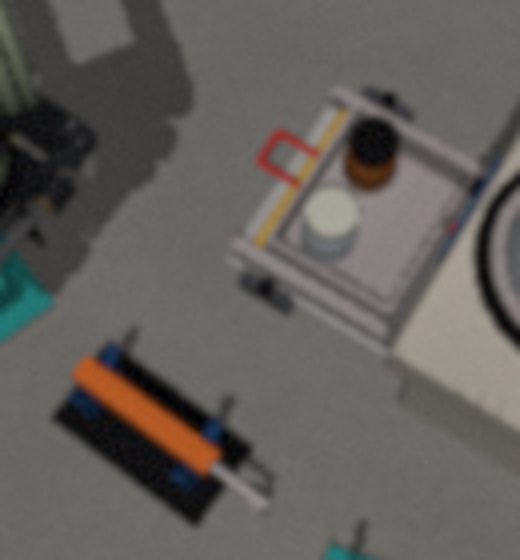

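View pics/t20.png

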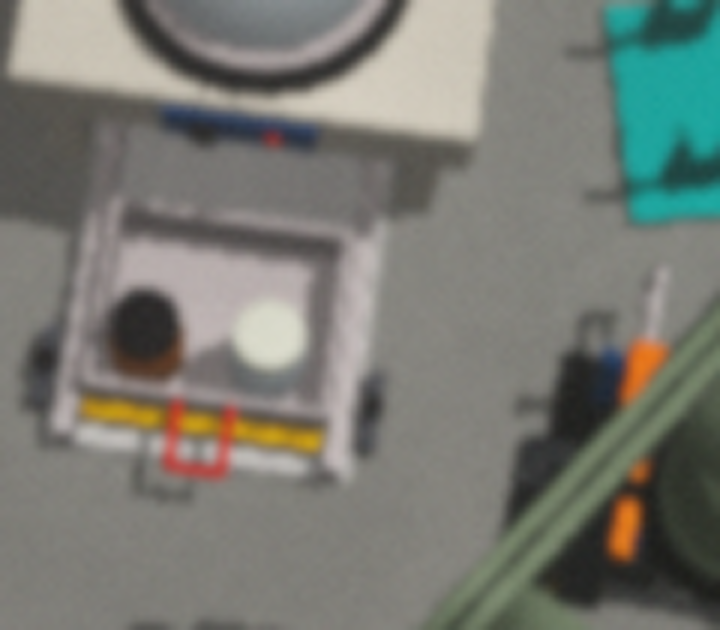

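The tray is at the bar, both jars are standing and the hook is in its forks. One numeric check of the handle against its first picture, then I hand in.

```bash
python3 - <<'E'
from h import *
S=eyes.get_image("scene")
for i in range(1): print(big(mask(S,(5,150,90),(15,255,255)))[0][:2], "first: [219,249,36,30,317],[236.6,263.41]")
where()
E
```

```text
[([219, 250, 36, 29, 319], [236.34, 263.55])] first: [219,249,36,30,317],[236.6,263.41]
t 24.0 pos [ 413.2 -253.6  205.7] yaw -11.17 tilt z [ 0.0019 -0.0052] F [0.76 0.24 0.56] M [ 0.019 -0.079  0.042] w 70.5 j [-0.73  0.01  1.76 -0.    1.37 -2.1 ]
```

```bash
python3 -c "
from h import *
print(workorder.job_done())"
```

```text
the job is handed in; nothing more can be done
None
```

I drew the tray out to the yellow bar, held it there, unhooked without moving it, and laid the hook back in its rest. The job was handed in at about 24 s.

- **Finding the bar:** The hook caught the loop, and the tray slid with about 5 N of drag. It met the bar after about 131 mm of travel, found by feel.
- **Holding on the bar:** I held a pull of about 13.6–15.4 N for 1.3 s, which is about 9–10 N on the bar once drag is taken off. Just before that the pull swung between 7 and about 20 N, so at most about 15 N on the bar. The forces were read about every 0.1–0.3 s, so shorter peaks between readings were not seen.
- **Last checks:** In both camera views the tray is against the bar. Both jars are standing. The handle's image lies within about 0.3 px of where it was at first. The force on the tool is about zero, and the arm is clear of everything.
- **Disagreements:**
  - The notes ask for a grip of 80 N or more, but the gripper's stated limit is 60 N. I used 60 N, and neither the pictures nor the re-seating showed the handle turning.
  - During the pull, a downward force of up to 13 N came and went at the hook as the wrist tilted by about 1 degree. I corrected this before the steady hold.

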